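Set the tube mixer's timer dial and start it

ROBOT

A 6-joint arm with a two-finger parallel gripper is mounted at the origin on the work surface. World frame = base frame: x ahead of the robot, y to its left, z up, the work surface at z = 0. Lengths are in m, angles in rad, forces in N, time in s.
With the tool pointing down it reaches from about 0.3 to 0.75 m from the base axis. Payload 8.5 kg.
Tool frame: the origin (TCP) lies at the very end of the fingers, on their centre line; the grasp point (between the pads) lies 19 mm behind it; z points along the fingers, y is the direction in which the jaws open and shut (so a half turn about z gives the same grasp; the last joint's range is limited). The gripper opens to 88 mm and grips with 3 to 60 N. Pads are 18 mm wide; open, the fingers measure 123 mm over their backs; the gripper's body (75 mm by 187 mm) begins 45 mm behind the grasp point.
Start: joints at [-1.554, 0.381, 1.297, -0, 1.464, -0.215], TCP at [0.126, -0.535, 0.239] pointing down, gripper open.
Joint ranges: [-3.11, 3.11], [-0.89, 2.33], [0.22, 2.48], [-1.42, 4.56], [0.17, 2.85], [-2.88, 2.88]. Speed limits (rad/s): [2.39, 2.39, 3.14, 3.14, 3.14, 3.14].

INTERFACE

Orientations are given as a rotation vector (axis times angle).
In Python, from cell import bot gives the robot as it stands. The module is installed in compiled form; this text tells all that it offers.
- The arm moves only by the tool arm_command, never from a script. Its argument "series" is a list of rows, each an object of numbers: "tx", "ty", "tz": the shift along the tool's x, y, z in m; "yaw": the turn about the tool's z in rad. A call has 1 to 5 rows; each row shifts and turns the commanded pose from where the row before left it, along the tool's axes as they then stand; what a row does not reach is not made up. A row lasts 1/8 s, in which the tool goes at most 62.5 mm and 10.7 degrees, less where a joint would pass 70% of its speed; a pose out of reach is approached as far as the arm can. A call is refused whole if a number of a shift passes 0.0625 or a number of a turn 0.188, either way. A call with a gripper value outside its range is refused whole. "jaw" is the opening, from 0 (shut) to 1 (fully open), set as the call begins (left out, the last holds). The fingers move at their own pace and stop on an object; "force" is the grip in N (left out, the last holds). Time passes only in rows, so rows that do not move let the fingers close. It gives the time, the measured TCP pose, the force and the opening at its end, in the units of the state.
- bot.get_state(): the state, without advancing time (a new reading comes with each control period).
- bot.get_image(name): name is "side" or "top"; returns a dict with "frame" (400x640x3 uint8, red, green, blue), "vertical_fov" (degrees; the focal length in pixels is half the picture's height over the tangent of half this angle, whatever the lens; pixels are square), "cx", "cy" (the principal point, pixels), "T" (4x4, takes a point from camera to world coordinates). Camera axes: x right, y down, z forward; pixel columns grow to the right and rows downward; lengths in m; the calibration is good to about 2 mm. A picture is of the moment at which its call begins. There is no depth.
- bot.close_job(): hands the job in, once; it reports no verdict.
Trained networks look in a picture, given as the dict that the camera call returned (one of the last four; its "shot" number tells which), for a name from the list of things; names that differ only in an ending like _2 or _b are one class to them, and where a whole thing is asked for, a point or a joint stands for the part that bears it (a point fixed in the world has none). Each returns a list of dicts, best first, with "conf" (0 to 1); they miss things now and then, are a little off and sometimes report something else, mostly with a low value. They report only what shows in the picture. A call takes as long as a camera call.
- bot.boxes_of(thing, picture): "point" ([row, column] in pixels, amid what is visible of it).
The state is a dict: "time": time; "joint_pos": joint angles; "qvel": joint speeds; "tau": joint torques, N m; "tcp_pos": TCP position; "orientation": TCP orientation; "wrist_force": force on the tool from outside, world axes, zero at the start; "moment": the same for the moment, N m; "finger_gap": finger opening in m.
Only numpy, scipy, OpenCV 4.12 (cv2) and the standard library are available. Lean on these libraries where they do the work, as an engineer would, in place of code of your own. Each camera call takes 0.05 s, during which the arm holds its last target.

TASK

On the tube mixer, push the big timer dial round with your fingertips, working in its cut-out, until its pointer lines up with the one long line of the scale around it; then press the start button on the same panel and let it spring back. Only push and press: pick nothing up, do not shove the mixer along, and leave everything else on the table where it stands.

Things in the scene. Friction and masses are not known exactly. Their poses are not given: they have to be found in the camera images.
- mixer: white tube mixer standing loose on rubber feet (4 kg): a housing 300 x 300 mm with its flat top 70 mm above the table; low rubber rollers with tubes on them along its +x side reach 105 mm. Origin: at table height straight below the dial's axis. Its z is up. The housing reaches from -100 to +200 mm in its x and from -105 to +195 mm in its y.
- dial_axis (a point): point on the dial's vertical turning axis, 100 mm above the table, level with its upper face. The dial: a thin grey flange (radius 58 mm, upper face 78 mm above the table) carries a raised white disc (radius 52 mm, upper face 100 mm above the table) from which a 120 degree sector is cut right to the axis, like a wedge of cake, leaving two upright faces 22 mm high to push against.
- dial (a joint): turn of the dial in rad, growing CLOCKWISE seen from above, stops at 0 and 3.6; starts between 0.1 and 0.6. Light friction (about 0.08 N m, 2 N at the fingertip), no spring or detents: it stays where it is left. When it equals scale, the pointer is exactly on the long line.
- cutout (a point): point in the middle of the dial's cut-out, 40 mm from the dial's axis, on the flange (78 mm above the table); turns with the dial. The cut-out reaches 60 degrees to either side of it; the pointer is diametrically opposite it.
- pointer (a point): outer end of the dial's pointer, a single black rib 4 mm wide on the raised disc that runs from near the axis over the rim and down to the scale; 60 mm from the dial's axis, 75 mm above the table; turns with the dial
- scale (a joint): the dial reading at which the pointer stands on the long line, in rad; between 1.2 and 2.7, so the dial must go clockwise by 0.6 to 2.6 rad. The scale does not move during the task.
- long_line (a point): inner end of the one long line of the scale: the flat aluminium ring around the dial (upper face 74 mm above the table) has 24 black lines 15 degrees apart, 23 of them 7 mm long and one 23 mm long; this point is 60 mm from the dial's axis
- start (a joint): travel of the start button in m: 0 released, 0.006 fully down; springs back by itself; fully down takes 5 N
- start_top (a point): centre of the top of the start button, a round white button 28 mm across in a grey collar 44 mm across on the mixer's panel, 88 mm above the table when released; it lies left of the dial (the mixer's +y), 149 mm from its axis
- rack_long: white rack (180 x 54 mm, 100 mm tall with its two rows of red-capped tubes), on the right of the mixer
- pot_on_mixer: red-lidded specimen pot, 46 mm across, 45 mm tall, standing on the mixer's panel behind the start button, its centre 85 mm further along the mixer's x axis than the button's; origin: centre of its underside
- pot_table: the same kind of pot, standing on the table in front of the mixer
- kidney_dish: grey kidney dish, about 90 x 215 mm, 36 mm tall, on the left of the mixer
- label_roll: paper label roll, 68 mm across, 30 mm tall, lying flat in front of the mixer

How it is judged:
By the outcome, as a careful person would: the job done as asked, in the order asked, and still so for the second after the job is handed in, with the robot touching nothing.
It also fails if it takes over 48 s, if anything falls off the work surface, if the arm or the gripper's body presses on something with over 40 N, if the wrist force passes 120 N, or if a joint passes its speed limit or range.

## Working session

There is one attempt and no reset: what is moved stays moved. The work goes in short steps, Python scripts to look and compute and a tool call to move; the robot and the scene stay as the last step left them, time stands still between calls to the robot, and variables do not carry over. Pictures are saved under pics/ and viewed, and the job is handed in when it is done.

Besides the shell and the picture viewer there is one more tool, called after ">>>" by a JSON object that holds its "method" and its "body", one argument or row to a line. arm_command: Moves the arm, as the interface text tells. Its arguments: {"type":"object","properties":{"series":{"type":"array"},"jaw":{"type":"number"},"force":{"type":"number"}},"required":["series"]}

```bash
mkdir -p pics; ls; python3 - <<'E'
from cell import bot
import cv2,numpy as np,pickle
s=bot.get_state();print(s)
for n in("side","top"):
    im=bot.get_image(n);pickle.dump(im,open(n+"0.pkl","wb"))
    cv2.imwrite(f"pics/{n}0.png",im["frame"][:,:,::-1])
    print(n,im["vertical_fov"],im["cx"],im["cy"],im["T"],[k for k in im])
    for t in["mixer","dial_axis","cutout","pointer","long_line","start_top","pot_on_mixer","rack_long","pot_table","kidney_dish","label_roll"]:
        print(t,[(np.round(d["point"],1),round(d["conf"],2)) for d in bot.boxes_of(t,im)[:3]])
print(bot.get_state()["time"])
E
```

```text
pics
{'time': 0.0, 'joint_pos': array([-1.55429586e+00,  3.81171310e-01,  1.29824672e+00,  5.95453446e-06,
        1.46360087e+00, -2.15256750e-01]), 'qvel': array([-2.65521134e-05,  1.32001614e-03,  1.18767279e-03,  3.32704039e-04,
       -7.44407342e-04,  7.88874346e-04]), 'tau': array([ 1.05776269e-04, -4.37933493e+01, -2.24551892e+01,  7.14007672e-02,
        3.52052087e-02, -1.10910382e-04]), 'tcp_pos': array([ 0.12634609, -0.53500347,  0.23815577]), 'orientation': array([-3.11911482e+00, -3.63064187e-01, -2.31423583e-04]), 'wrist_force': array([ 0.07719204,  0.79444574, -0.07687429]), 'moment': array([0.00350026, 0.02629847, 0.03567045]), 'finger_gap': 0.08798934090721011}
side 49.877064179698564 322.0197812402967 194.3981299404771 [[ 0.99617179 -0.06663129  0.05658659  0.45484592]
 [-0.08583652 -0.62303112  0.77747303 -0.75107225]
 [-0.01654882 -0.77935389 -0.62636543  0.74667959]
 [ 0.          0.          0.          1.        ]] ['frame', 'vertical_fov', 'cx', 'cy', 'T', 'shot']
mixer [(array([249.8, 377.7]), 0.62)]
dial_axis [(array([249.2, 379.6]), 0.87)]
cutout [(array([
[... 499 characters left out ...]
1152754 -0.1750289  -0.98449581  1.09754414]
 [ 0.          0.          0.          1.        ]] ['frame', 'vertical_fov', 'cx', 'cy', 'T', 'shot']
mixer [(array([169.1, 352.7]), 0.6)]
dial_axis [(array([166.2, 353.9]), 0.84), (array([209.9, 351.2]), 0.38)]
cutout [(array([187.5, 364.2]), 0.7)]
pointer [(array([184.5, 364. ]), 0.81)]
long_line [(array([209.9, 358.7]), 0.85)]
start_top [(array([212.8, 365.6]), 0.35), (array([148.3, 311.4]), 0.17)]
pot_on_mixer [(array([147.9, 312.5]), 0.52)]
rack_long [(array([194.9, 441.4]), 0.6), (array([253.4, 368.3]), 0.45)]
pot_table [(array([237.5, 316. ]), 0.65)]
kidney_dish [(array([148. , 262.1]), 0.81)]
label_roll [(array([260. , 367.1]), 0.76)]
1.2
```

View images.

```bash
python3 - <<'E'
import cv2
a=cv2.imread("pics/top0.png");cv2.imwrite("pics/top0c.png",cv2.resize(a[110:290,230:480],None,fx=3.2,fy=3.2,interpolation=cv2.INTER_CUBIC))
a=cv2.imread("pics/side0.png");cv2.imwrite("pics/side0c.png",cv2.resize(a[150:350,250:500],None,fx=3,fy=3,interpolation=cv2.INTER_CUBIC))
E
```

```text
(no output)
```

View pics/top0c.png

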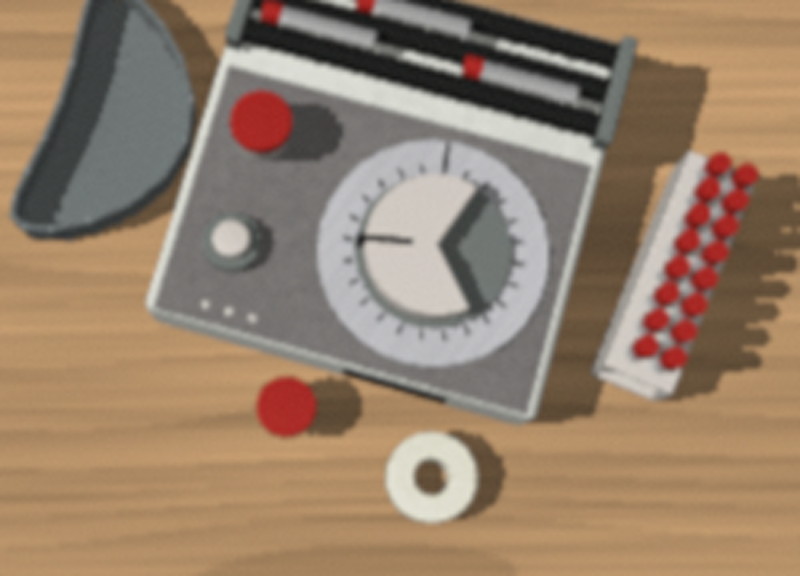

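View pics/side0c.png

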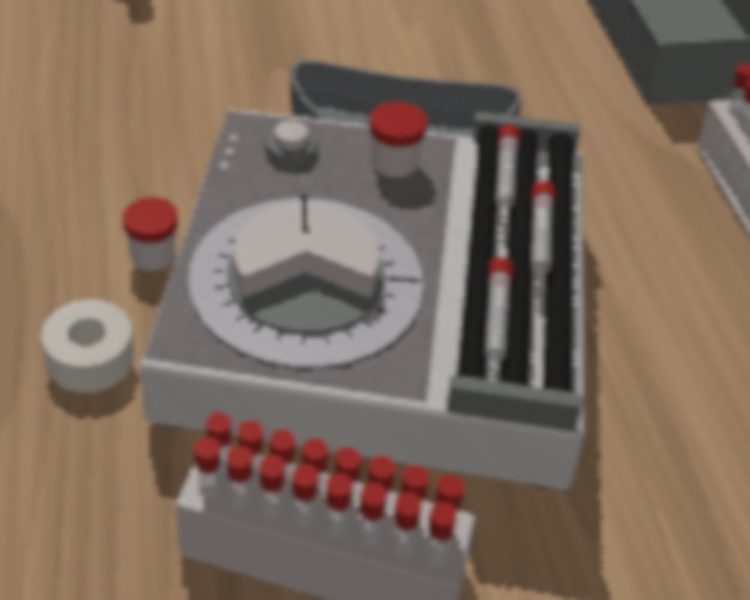

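View pics/top0.png

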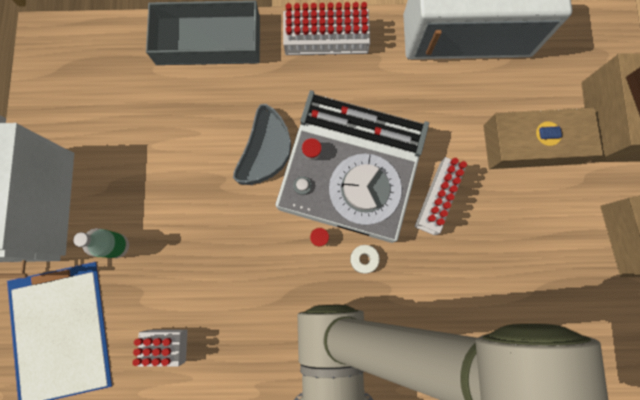

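```bash
cat > h.py <<'E'
import numpy as np,cv2
def K(im):
    h=im["frame"].shape[0];f=h/2/np.tan(np.radians(im["vertical_fov"])/2)
    return np.array([[f,0,im["cx"]],[0,f,im["cy"]],[0,0,1]])
def proj(im,P):
    P=np.atleast_2d(P);T=np.linalg.inv(im["T"]);c=P@T[:3,:3].T+T[:3,3]
    u=c@K(im).T;return u[:,:2]/u[:,2:]
def rect(im,z,x0,x1,y0,y1,s=2.0):
    # s px per mm ; image rows down = -x, cols right = -y  (x up,y left)
    W=int((y1-y0)*1000*s);H=int((x1-x0)*1000*s)
    c=np.array([[x1,y1,z],[x1,y0,z],[x0,y0,z],[x0,y1,z]])
    p=proj(im,c).astype(np.float32)
    M=cv2.getPerspectiveTransform(p,np.float32([[0,0],[W,0],[W,H],[0,H]]))
    return cv2.warpPerspective(im["frame"][:,:,::-1].copy(),M,(W,H),flags=cv2.INTER_CUBIC)
E
python3 - <<'E'
import pickle,cv2
from h import *
from scipy.spatial.transform import Rotation
for n,uv in(("top",(366,186.6)),("side",(352.,244))):
    im=pickle.load(open(n+"0.pkl","rb"))
    d=im["T"][:3,:3]@np.linalg.inv(K(im))@[*uv,1];o=im["T"][:3,3];print(n,o+d*(.074-o[2])/d[2])
E
```

```text
top [ 0.57077967 -0.08681921  0.074     ]
side [ 0.56580917 -0.09504469  0.074     ]
```

```bash
python3 - <<'E'
import pickle,cv2
from h import *
for n in("top","side"):
    im=pickle.load(open(n+"0.pkl","rb"))
    r=rect(im,.074,.43,.70,-.23,.12,2.2)
    for x in np.arange(.45,.7,.05):cv2.putText(r,f"{x:.2f}",(0,int((.70-x)*2200)),0,.4,(0,255,0));cv2.line(r,(0,int((.70-x)*2200)),(r.shape[1],int((.70-x)*2200)),(0,255,0),1)
    for y in np.arange(-.2,.12,.05):c=int((.12-y)*2200);cv2.putText(r,f"{y:.2f}",(c,12),0,.4,(0,255,0));cv2.line(r,(c,0),(c,r.shape[0]),(0,255,0),1)
    cv2.imwrite(f"pics/rect_{n}0.png",r)
E
```

```text
(no output)
```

View pics/rect_top0.png

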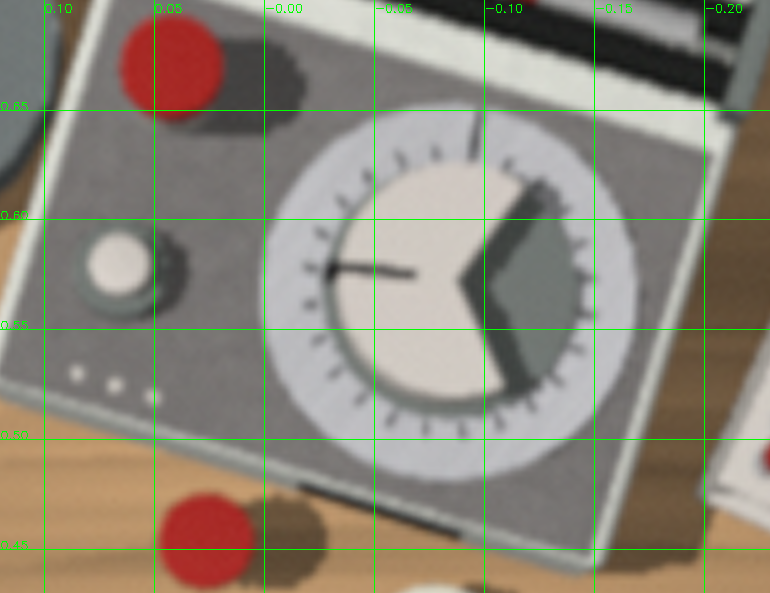

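View pics/rect_side0.png

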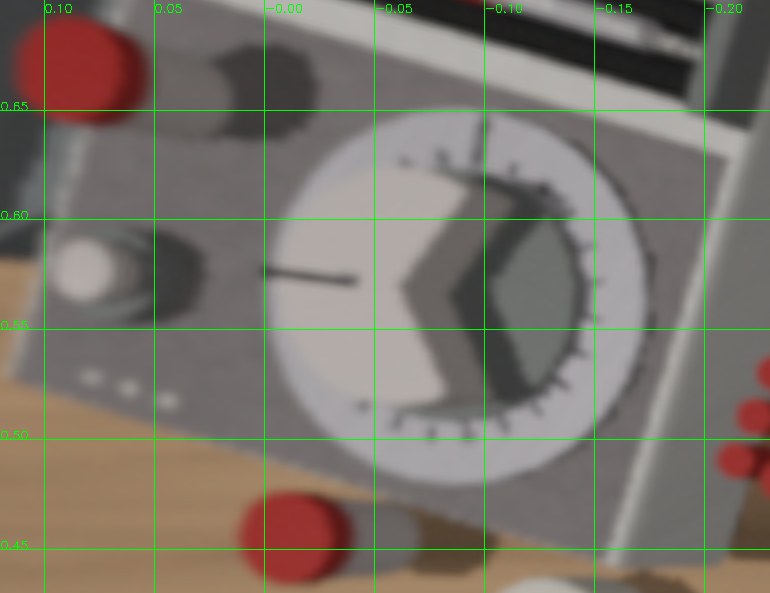

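```bash
cat >> h.py <<'E'
from scipy.spatial.transform import Rotation as Ro
def pose(s):
    R=Ro.from_rotvec(s["orientation"]).as_matrix();return np.array(s["tcp_pos"]),np.degrees(np.arctan2(R[1,0],R[0,0])),R
def plan(s,target,psi,n):
    p,ps,R=pose(s);dy=(ps-psi+180)%360-180   # yaw + = clockwise
    st=(np.array(target)-p)/n
    for i in range(n):
        a=np.radians(ps-dy*i/n);x=np.array([np.cos(a),np.sin(a)]);y=np.array([np.sin(a),-np.cos(a)])
        print('{"tx":%.4f,"ty":%.4f,"tz":%.4f,"yaw":%.4f}'%(st[:2]@x,st[:2]@y,-st[2],np.radians(dy)/n))
E
python3 - <<'E'
from cell import bot
from h import *
s=bot.get_state();p,ps,R=pose(s);print(p,ps,R.round(3).tolist())
plan(s,(.545,-.115,.16),129.3,15)
E
```

```text
[ 0.12634775 -0.53527868  0.23875426] 13.27981931837974 [[0.973, 0.23, -0.0], [0.23, -0.973, -0.0], [-0.0, 0.0, -1.0]]
{"tx":0.0336,"ty":-0.0209,"tz":0.0053,"yaw":-0.1350}
{"tx":0.0361,"ty":-0.0161,"tz":0.0053,"yaw":-0.1350}
{"tx":0.0379,"ty":-0.0111,"tz":0.0053,"yaw":-0.1350}
{"tx":0.0391,"ty":-0.0059,"tz":0.0053,"yaw":-0.1350}
{"tx":0.0395,"ty":-0.0006,"tz":0.0053,"yaw":-0.1350}
{"tx":0.0393,"ty":0.0047,"tz":0.0053,"yaw":-0.1350}
{"tx":0.0383,"ty":0.0100,"tz":0.0053,"yaw":-0.1350}
{"tx":0.0366,"ty":0.0150,"tz":0.0053,"yaw":-0.1350}
{"tx":0.0342,"ty":0.0198,"tz":0.0053,"yaw":-0.1350}
{"tx":0.0313,"ty":0.0242,"tz":0.0053,"yaw":-0.1350}
{"tx":0.0277,"ty":0.0282,"tz":0.0053,"yaw":-0.1350}
{"tx":0.0237,"ty":0.0317,"tz":0.0053,"yaw":-0.1350}
{"tx":0.0192,"ty":0.0346,"tz":0.0053,"yaw":-0.1350}
{"tx":0.0144,"ty":0.0369,"tz":0.0053,"yaw":-0.1350}
{"tx":0.0093,"ty":0.0384,"tz":0.0053,"yaw":-0.1350}
```

>>> {"method": "arm_command", "body": {
  "series": [
    {"tx":0.034,"ty":-0.021,"tz":0.005,"yaw":-0.135},
    {"tx":0.036,"ty":-0.016,"tz":0.005,"yaw":-0.135},
    {"tx":0.038,"ty":-0.011,"tz":0.005,"yaw":-0.135},
    {"tx":0.039,"ty":-0.006,"tz":0.005,"yaw":-0.135},
    {"tx":0.0395,"ty":-0.001,"tz":0.005,"yaw":-0.135}
  ],
  "jaw": 0,
  "force": 20
}}

```text
time: 1.82
tcp_pos: [0.2667, -0.394, 0.2137]
orientation: [2.821, 1.382, 0.0]
wrist_force: [0.7, -0.4, -0.4]
finger_gap: 0.0402
```

>>> {"method": "arm_command", "body": {
  "series": [
    {"tx":0.039,"ty":0.005,"tz":0.005,"yaw":-0.135},
    {"tx":0.038,"ty":0.01,"tz":0.005,"yaw":-0.135},
    {"tx":0.0365,"ty":0.015,"tz":0.005,"yaw":-0.135},
    {"tx":0.034,"ty":0.02,"tz":0.005,"yaw":-0.135},
    {"tx":0.031,"ty":0.024,"tz":0.005,"yaw":-0.135}
  ]
}}

```text
time: 2.45
tcp_pos: [0.4061, -0.2552, 0.1887]
orientation: [2.204, 2.238, -0.0]
wrist_force: [-0.4, -0.4, 1.0]
finger_gap: 0.0
```

>>> {"method": "arm_command", "body": {
  "series": [
    {"tx":0.028,"ty":0.028,"tz":0.005,"yaw":-0.135},
    {"tx":0.024,"ty":0.032,"tz":0.005,"yaw":-0.135},
    {"tx":0.019,"ty":0.035,"tz":0.005,"yaw":-0.135},
    {"tx":0.014,"ty":0.037,"tz":0.005,"yaw":-0.135},
    {"tx":0.009,"ty":0.038,"tz":0.005,"yaw":-0.135}
  ]
}}

```text
time: 3.08
tcp_pos: [0.5463, -0.1151, 0.1636]
orientation: [1.338, 2.842, -0.0]
wrist_force: [0.4, -0.2, -0.7]
finger_gap: 0.0005
```

```bash
python3 - <<'E'
from cell import bot
from h import *
import pickle
for n in("side","top"):
    im=bot.get_image(n);pickle.dump(im,open(n+"1.pkl","wb"))
    s=bot.get_state();p,ps,R=pose(s)
    a=im["frame"][:,:,::-1].copy()
    q=proj(im,p)[0];print(n,p,ps,q,s["finger_gap"],s["time"])
    b=cv2.resize(a[130:330,270:470],None,fx=3,fy=3,interpolation=cv2.INTER_CUBIC)
    cv2.circle(b,tuple(int(v) for v in (q-[270,130])*3),3,(0,255,0),1)
    cv2.imwrite(f"pics/{n}1.png",b)
plan(s,(.5454,-.115,.083),129.3,5)
E
```

```text
side [ 0.54818547 -0.11227615  0.16292149] 130.00470624819593 [345.72223919 219.55526286] 0.00010057243055386442 3.125
top [ 0.54673656 -0.11384818  0.16309996] 129.61988969672325 [382.84683983 188.55044381] 0.0006703893785226812 3.175
{"tx":-0.0000,"ty":-0.0004,"tz":0.0160,"yaw":0.0011}
{"tx":-0.0000,"ty":-0.0004,"tz":0.0160,"yaw":0.0011}
{"tx":-0.0000,"ty":-0.0004,"tz":0.0160,"yaw":0.0011}
{"tx":-0.0000,"ty":-0.0004,"tz":0.0160,"yaw":0.0011}
{"tx":-0.0000,"ty":-0.0004,"tz":0.0160,"yaw":0.0011}
```

View pics/side1.png

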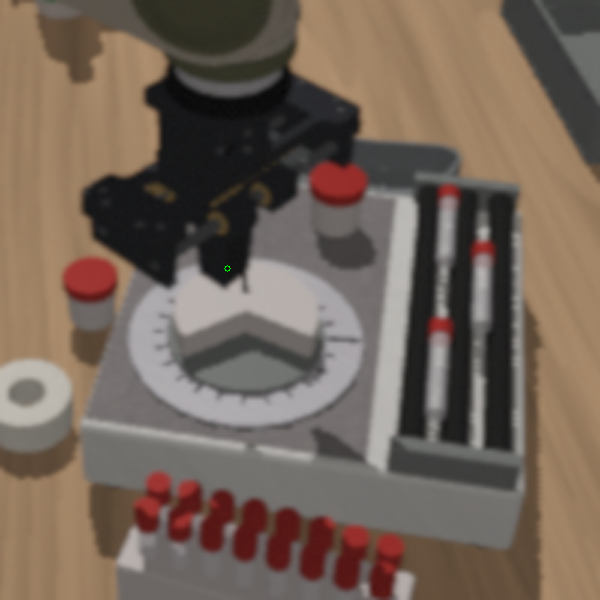

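View pics/top1.png

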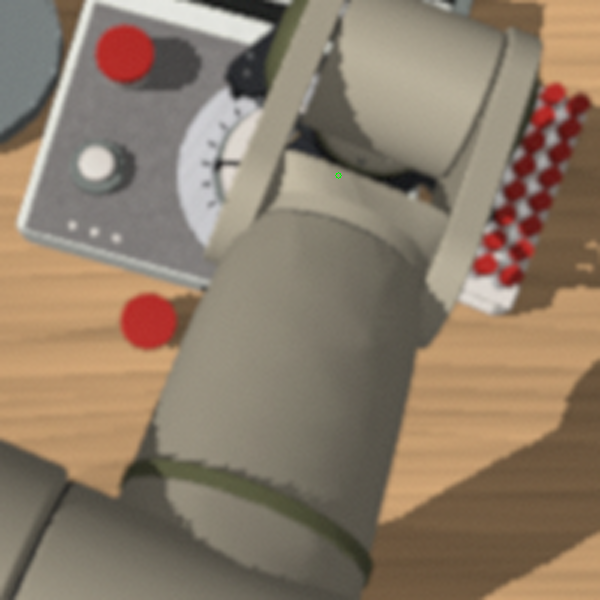

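>>> {"method": "arm_command", "body": {
  "series": [
    {"tz":0.02},
    {"tz":0.02},
    {"tz":0.015},
    {"tz":0.015},
    {"tz":0.01}
  ]
}}

```text
invalid input
```

```bash
python3 - <<'E'
from cell import bot
from h import *
import pickle
for n in("side",):
    im=bot.get_image(n);pickle.dump(im,open(n+"2.pkl","wb"))
    s=bot.get_state();p,ps,R=pose(s)
    a=im["frame"][:,:,::-1].copy()
    q=proj(im,p)[0];print(n,p,ps,q,s["wrist_force"],s["time"])
    b=cv2.resize(a[130:330,270:470],None,fx=3,fy=3,interpolation=cv2.INTER_CUBIC)
    cv2.circle(b,tuple(int(v) for v in (q-[270,130])*3),3,(0,255,0),1)
    cv2.imwrite(f"pics/{n}2.png",b)
E
```

```text
side [ 0.54576294 -0.11512119  0.16332455] 129.39880396169772 [344.71165626 220.43638174] [ 0.27317724 -0.43164356 -0.48076767] 3.225
```

View pics/side2.png

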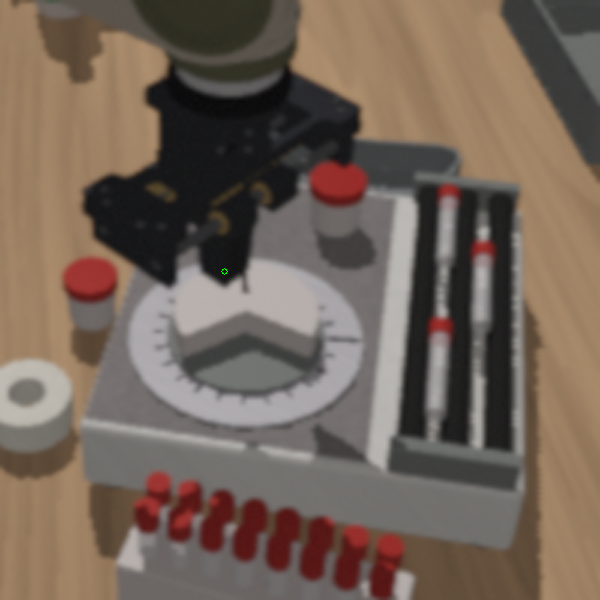

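The move was refused because every row needs all four fields. I'm sending it again with them filled in.

>>> {"method": "arm_command", "body": {
  "series": [
    {"tx":0,"ty":0,"tz":0.02,"yaw":0},
    {"tx":0,"ty":0,"tz":0.02,"yaw":0},
    {"tx":0,"ty":0,"tz":0.015,"yaw":0},
    {"tx":0,"ty":0,"tz":0.015,"yaw":0},
    {"tx":0,"ty":0,"tz":0.01,"yaw":0}
  ]
}}

```text
time: 3.85
tcp_pos: [0.5451, -0.1164, 0.083]
orientation: [-1.346, -2.838, 0.0]
wrist_force: [0.4, -0.7, 0.6]
finger_gap: -0.0002
```

```bash
cat > look.py <<'E'
import sys,pickle
from cell import bot
from h import *
for n in sys.argv[2:]:
    im=bot.get_image(n);pickle.dump(im,open(n+sys.argv[1]+".pkl","wb"))
    s=bot.get_state();p,ps,R=pose(s)
    a=im["frame"][:,:,::-1].copy()
    q=proj(im,p)[0];print(n,p.round(4),round(ps,1),q.round(1),s["wrist_force"].round(1),s["time"])
    b=cv2.resize(a[130:330,270:470],None,fx=3,fy=3,interpolation=cv2.INTER_CUBIC)
    cv2.circle(b,tuple(int(v) for v in (q-[270,130])*3),3,(0,255,0),1)
    cv2.imwrite(f"pics/{n}{sys.argv[1]}.png",b)
E
python3 look.py 3 side
```

```text
side [ 0.5447 -0.1161  0.0821] 129.3 [343.7 249.1] [-0.7  0.2 -0.5] 3.9
```

View pics/side3.png

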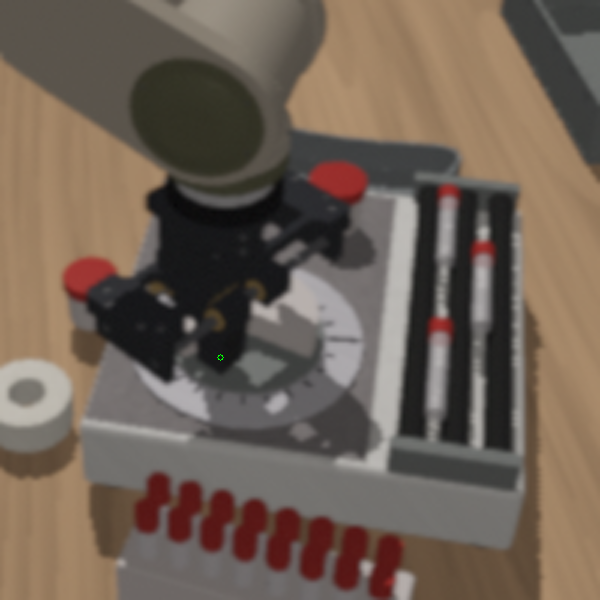

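>>> {"method": "arm_command", "body": {
  "series": [
    {"tx":0.0043,"ty":-0.0008,"tz":0,"yaw":0.122},
    {"tx":0.0043,"ty":-0.0008,"tz":0,"yaw":0.122},
    {"tx":0.0043,"ty":-0.0008,"tz":0,"yaw":0.122},
    {"tx":0.0043,"ty":-0.0008,"tz":0,"yaw":0.122},
    {"tx":0.0043,"ty":-0.0008,"tz":0,"yaw":0.122}
  ]
}}

```text
time: 4.53
tcp_pos: [0.5326, -0.099, 0.084]
orientation: [2.14, 2.299, -0.001]
wrist_force: [-1.6, -2.5, 0.0]
finger_gap: 0.0007
```

```bash
python3 look.py 4 side
```

```text
side [ 0.5324 -0.0985  0.084 ] 93.9 [337. 243.] [-1.  -0.4 -0.4] 4.575
```

View pics/side4.png

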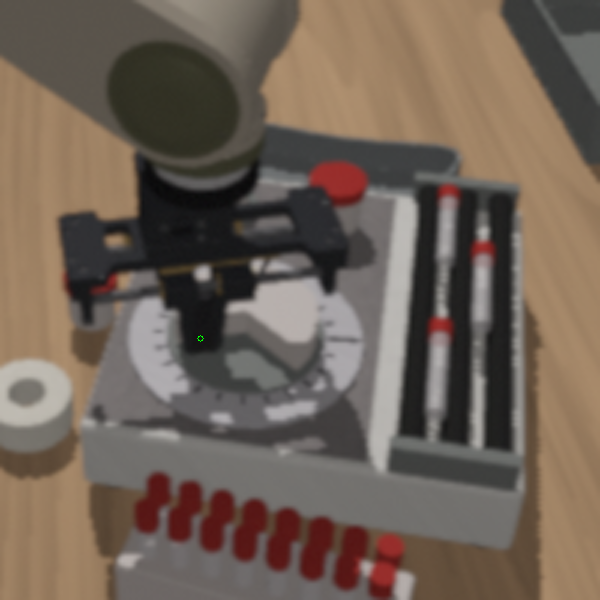

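>>> {"method": "arm_command", "body": {
  "series": [
    {"tx":0.0043,"ty":-0.0008,"tz":0,"yaw":0.122},
    {"tx":0.0043,"ty":-0.0008,"tz":0,"yaw":0.122},
    {"tx":0.0043,"ty":-0.0008,"tz":0,"yaw":0.122},
    {"tx":0.0043,"ty":-0.0008,"tz":0,"yaw":0.122},
    {"tx":0.0043,"ty":-0.0008,"tz":0,"yaw":0.122}
  ]
}}

```text
time: 5.2
tcp_pos: [0.5319, -0.0772, 0.0838]
orientation: [-2.73, -1.554, 0.002]
wrist_force: [-2.7, -0.9, 0.6]
finger_gap: 0.0006
```

>>> {"method": "arm_command", "body": {
  "series": [
    {"tx":0.0043,"ty":-0.0008,"tz":0,"yaw":0.122},
    {"tx":0.0043,"ty":-0.0008,"tz":0,"yaw":0.122},
    {"tx":0.0031,"ty":-0.0006,"tz":0,"yaw":0.087},
    {"tx":0,"ty":0,"tz":0,"yaw":0}
  ]
}}

```text
time: 5.7
tcp_pos: [0.5377, -0.0664, 0.0839]
orientation: [2.947, 1.089, 0.0]
wrist_force: [0.7, -1.3, -0.6]
finger_gap: 0.0005
```

```bash
python3 look.py 5 side
```

```text
side [ 0.5379 -0.0665  0.0839] 40.6 [337.8 232.6] [ 0.9 -0.7  0.5] 5.75
```

View pics/side5.png

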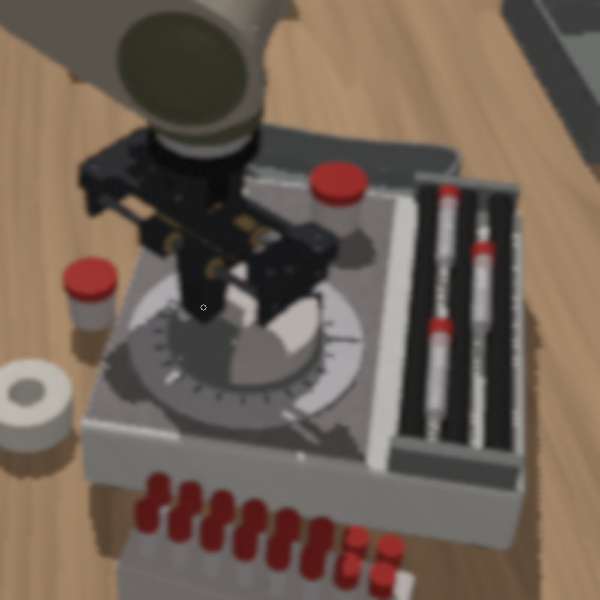

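>>> {"method": "arm_command", "body": {
  "series": [
    {"tx":0.0036,"ty":-0.0007,"tz":0,"yaw":0.105},
    {"tx":0.0036,"ty":-0.0007,"tz":0,"yaw":0.105},
    {"tx":0.0018,"ty":-0.0004,"tz":0,"yaw":0.052},
    {"tx":0,"ty":0,"tz":0,"yaw":0}
  ]
}}

```text
time: 6.25
tcp_pos: [0.5438, -0.0598, 0.0838]
orientation: [-3.064, -0.695, -0.0]
wrist_force: [-1.5, 0.3, 0.7]
finger_gap: 0.0008
```

```bash
python3 look.py 6 side top
```

```text
side [ 0.5439 -0.0599  0.0838] 25.6 [340.1 230.3] [-0.1  0.2 -0.6] 6.3
top [ 0.5439 -0.0599  0.0838] 25.6 [355.3 197.2] [ 0.  -0.1  0.1] 6.35
```

View pics/side6.png

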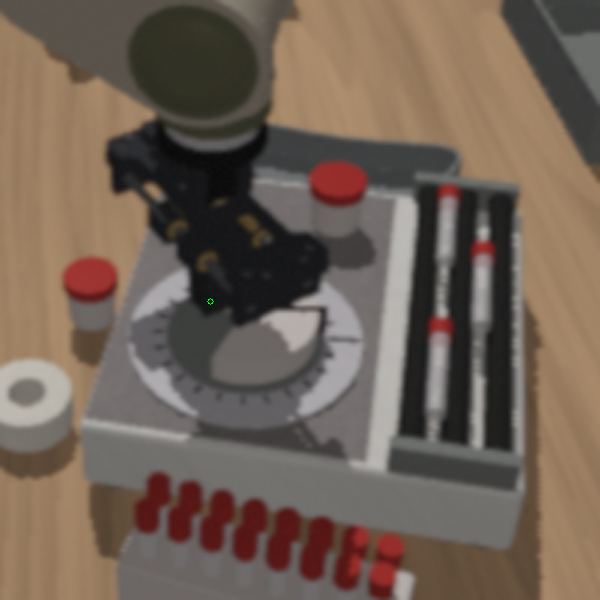

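View pics/top6.png

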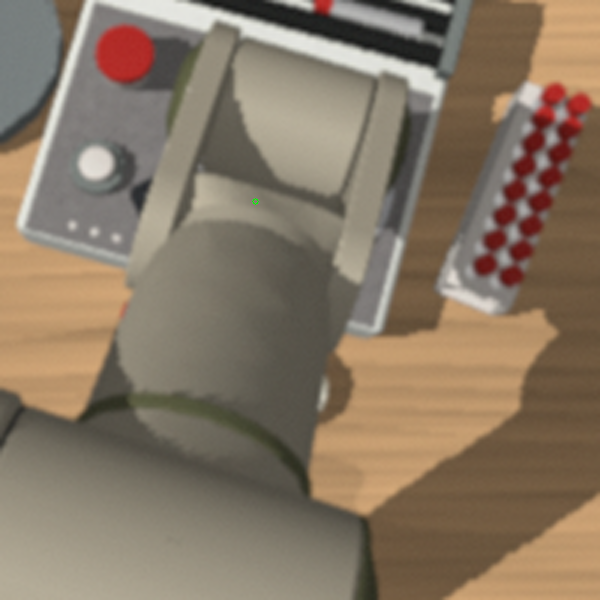

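```bash
cat > rc.py <<'E'
import sys,pickle
from h import *
im=pickle.load(open(sys.argv[1],"rb"))
A=np.array([float(sys.argv[2]),float(sys.argv[3])])
r=rect(im,.0745,A[0]-.09,A[0]+.1,A[1]-.1,A[1]+.1,4.)
c=(400,400)
cv2.circle(r,c,int(85.7*4),(0,255,0),1);cv2.circle(r,c,240,(0,255,0),1)
for d in range(-45,46,5):
    a=np.radians(d);cv2.line(r,(int(400-350*np.sin(a)),int(400-350*np.cos(a))),(int(400-370*np.sin(a)),int(400-370*np.cos(a))),(0,0,255) if d%15 else (255,0,0),1)
cv2.imwrite(sys.argv[4],r[:600])
E
python3 rc.py side6.pkl .565 -.0886 pics/rc6.png; python3 rc.py side0.pkl .565 -.0886 pics/rc0.png
```

```text
(no output)
```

View pics/rc6.png

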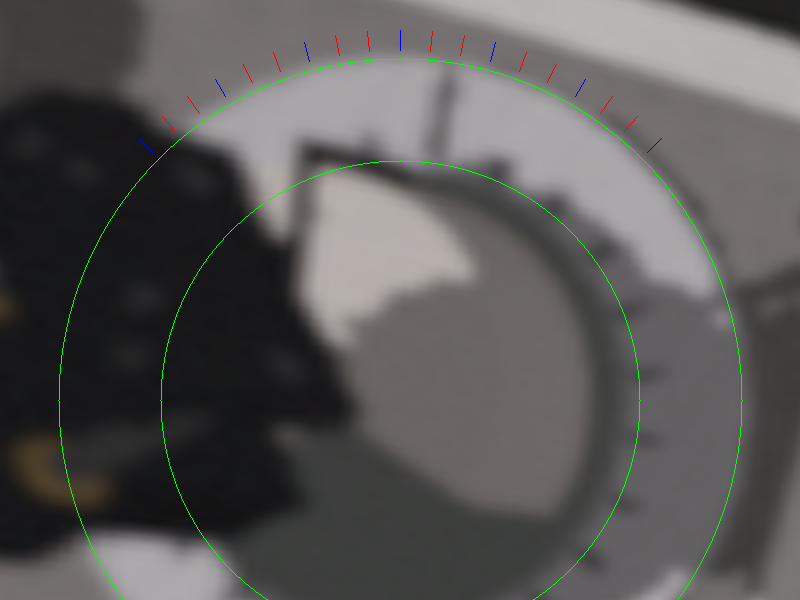

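View pics/rc0.png

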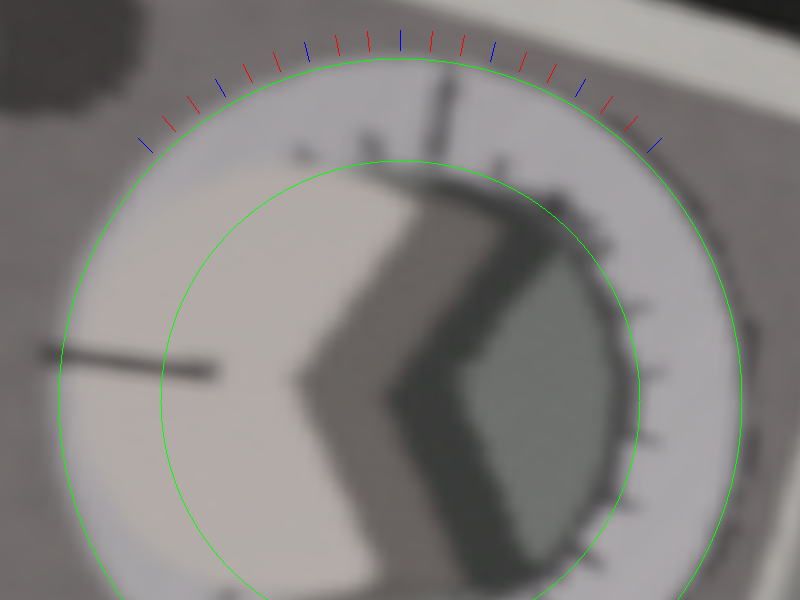

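```bash
python3 - <<'E'
import pickle
from h import *
out=[]
for n,k,A in(("top",0,(.567,-.0843)),("side",0,(.565,-.0886)),("side",6,(.565,-.0886))):
    im=pickle.load(open(f"{n}{k}.pkl","rb"))
    r=rect(im,.1,A[0]-.07,A[0]+.07,A[1]-.07,A[1]+.07,4.)
    r=cv2.resize(r,(400,400));c=(200,200);cv2.circle(r,c,int(52*400/140),(0,255,0),1);cv2.circle(r,c,2,(0,0,255),-1)
    out.append(r)
cv2.imwrite("pics/z1.png",cv2.resize(np.hstack(out),(800,267)))
cv2.imwrite("pics/z1a.png",np.hstack(out[1:]));cv2.imwrite("pics/z1b.png",np.hstack(out[:2]))
E
```

```text
(no output)
```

View pics/z1a.png

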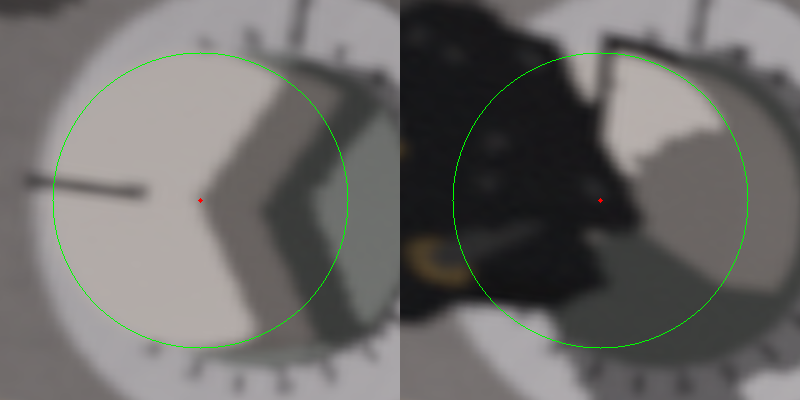

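View pics/z1b.png

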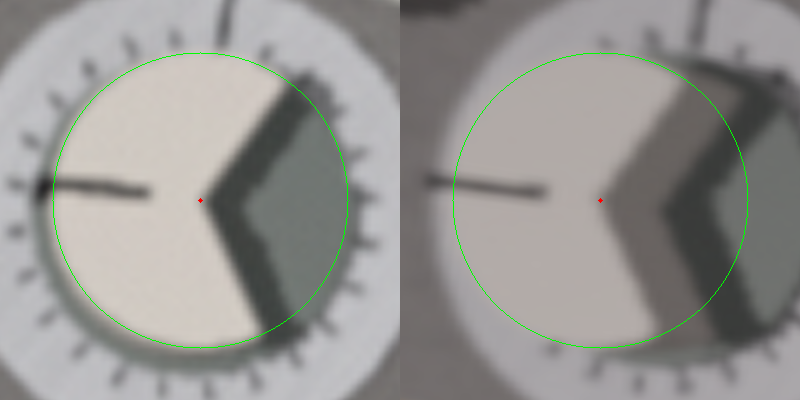

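>>> {"method": "arm_command", "body": {
  "series": [
    {"tx":0.0015,"ty":-0.0003,"tz":0,"yaw":0.044},
    {"tx":0.0015,"ty":-0.0003,"tz":0,"yaw":0.044},
    {"tx":0,"ty":0,"tz":0,"yaw":0},
    {"tx":0,"ty":0,"tz":0,"yaw":0}
  ]
}}

```text
time: 6.85
tcp_pos: [0.5462, -0.058, 0.0838]
orientation: [-3.092, -0.558, 0.0]
wrist_force: [-1.9, 0.7, 0.3]
finger_gap: 0.0001
```

```bash
python3 look.py 7 side; cat > z.py <<'E'
import sys,pickle
from h import *
n=sys.argv[1];A=(.565,-.0886) if n.startswith("side") else (.567,-.0843)
im=pickle.load(open(n+".pkl","rb"));o=[]
for z in(.1,.0745):
    r=rect(im,z,A[0]-.02,A[0]+.09,A[1]-.055,A[1]+.055,3.6);r=cv2.resize(r,(396,396));o.append(r)
    for d in (0,-5,-10,-15):
        a=np.radians(d);f=lambda R:(int(198-R*3.6*np.sin(a)),int(324-R*3.6*np.cos(a)));cv2.line(r,f(70),f(88),(0,0,255) if d else (0,255,0),1)
cv2.imwrite(sys.argv[2],np.hstack(o))
E
python3 z.py side7 pics/z7.png
```

```text
side [ 0.5462 -0.0581  0.0837] 20.4 [341.1 229.7] [-2.2  0.7  0.5] 6.9
```

View pics/z7.png

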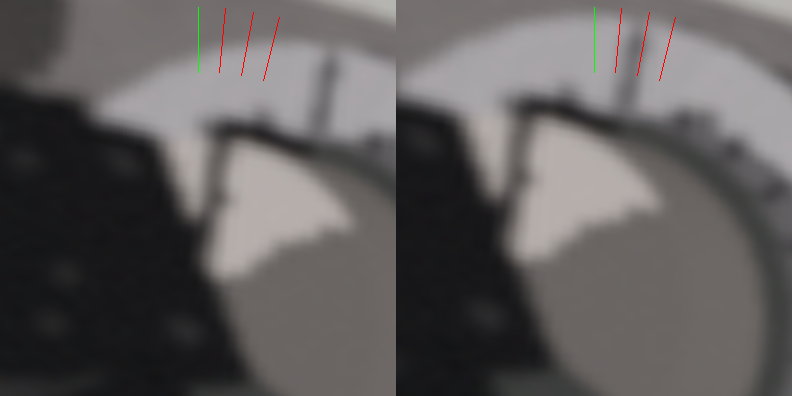

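>>> {"method": "arm_command", "body": {
  "series": [
    {"tx":0.0012,"ty":-0.0002,"tz":0,"yaw":0.033},
    {"tx":0,"ty":0,"tz":0,"yaw":0},
    {"tx":-0.006,"ty":0,"tz":0,"yaw":0},
    {"tx":-0.006,"ty":0,"tz":-0.01,"yaw":0},
    {"tx":0,"ty":0,"tz":-0.05,"yaw":0}
  ]
}}

```text
time: 7.52
tcp_pos: [0.5346, -0.0612, 0.1431]
orientation: [-3.099, -0.504, 0.007]
wrist_force: [1.1, -1.1, -0.5]
finger_gap: 0.0002
```

```bash
python3 look.py 8 side; python3 z.py side8 pics/z8.png;python3 - <<'E'
from cell import bot
from h import *
s=bot.get_state();print(pose(s)[:2],s["joint_pos"].round(2))
plan(s,(.42,.12,.20),20,8)
E
```

```text
side [ 0.5378 -0.062   0.151 ] 18.5 [337.7 208.3] [2.2 0.1 6.2] 7.575
(array([ 0.53777055, -0.06204112,  0.15099542]), np.float64(18.49441037684108)) [-0.33  0.44  1.47  0.    1.22  0.91]
{"tx":-0.0067,"ty":-0.0262,"tz":-0.0061,"yaw":-0.0033}
{"tx":-0.0067,"ty":-0.0263,"tz":-0.0061,"yaw":-0.0033}
{"tx":-0.0066,"ty":-0.0263,"tz":-0.0061,"yaw":-0.0033}
{"tx":-0.0065,"ty":-0.0263,"tz":-0.0061,"yaw":-0.0033}
{"tx":-0.0064,"ty":-0.0263,"tz":-0.0061,"yaw":-0.0033}
{"tx":-0.0063,"ty":-0.0264,"tz":-0.0061,"yaw":-0.0033}
{"tx":-0.0062,"ty":-0.0264,"tz":-0.0061,"yaw":-0.0033}
{"tx":-0.0061,"ty":-0.0264,"tz":-0.0061,"yaw":-0.0033}
```

View pics/z8.png

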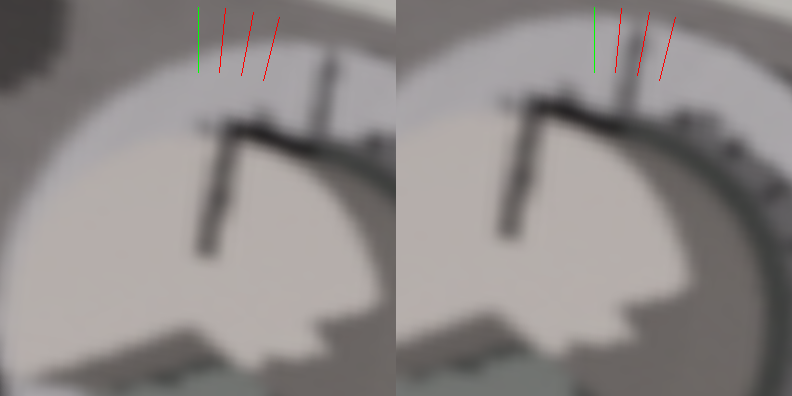

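View pics/side8.png

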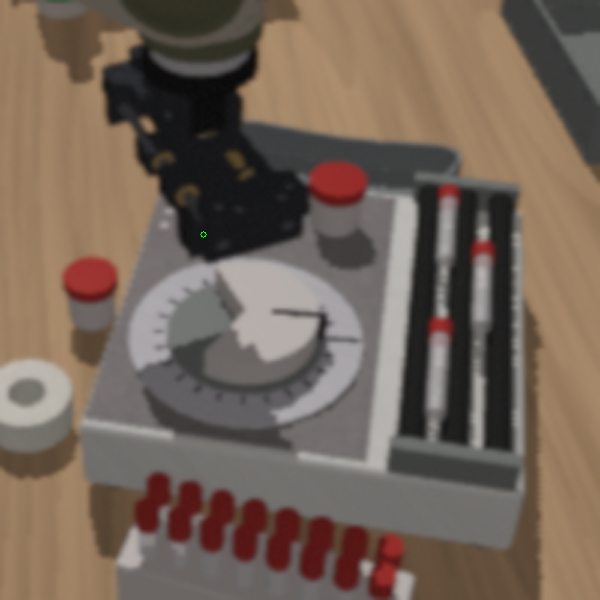

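```bash
python3 - <<'E'
from cell import bot
from h import *
import pickle
o=[]
for n in("top","side"):
    im=pickle.load(open(n+"0.pkl","rb"))
    r=rect(im,.088,.53,.63,0.01,.11,4.);cv2.circle(r,(200,200),56,(0,255,0),1);o.append(r)
cv2.imwrite("pics/btn.png",np.hstack(o))
E
```

```text
(no output)
```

View pics/btn.png

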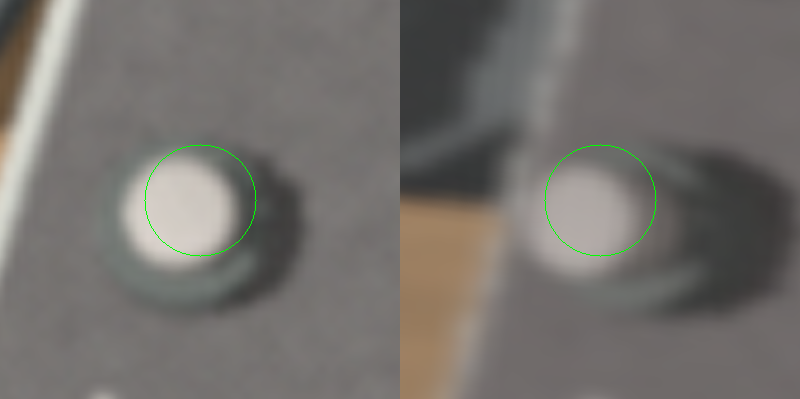

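```bash
python3 - <<'E'
from cell import bot
from h import *
s=bot.get_state();print(pose(s)[:2])
plan(s,(.5765,.0653,.15),18.5,5)
E
```

```text
(array([ 0.53777055, -0.06204112,  0.15099542]), np.float64(18.49441037684108))
{"tx":0.0154,"ty":-0.0217,"tz":0.0002,"yaw":-0.0000}
{"tx":0.0154,"ty":-0.0217,"tz":0.0002,"yaw":-0.0000}
{"tx":0.0154,"ty":-0.0217,"tz":0.0002,"yaw":-0.0000}
{"tx":0.0154,"ty":-0.0217,"tz":0.0002,"yaw":-0.0000}
{"tx":0.0154,"ty":-0.0217,"tz":0.0002,"yaw":-0.0000}
```

>>> {"method": "arm_command", "body": {
  "series": [
    {"tx":0.0155,"ty":-0.022,"tz":0,"yaw":0},
    {"tx":0.0155,"ty":-0.022,"tz":0,"yaw":0},
    {"tx":0.0155,"ty":-0.022,"tz":0,"yaw":0},
    {"tx":0.0155,"ty":-0.022,"tz":0,"yaw":0},
    {"tx":0.0155,"ty":-0.022,"tz":0,"yaw":0}
  ]
}}

```text
time: 8.2
tcp_pos: [0.575, 0.0683, 0.1446]
orientation: [3.1, 0.505, 0.003]
wrist_force: [-0.5, 0.2, -0.4]
finger_gap: 0.0003
```

```bash
python3 look.py 9 side top; python3 z.py side9 pics/z9s.png;python3 z.py top9 pics/z9t.png
```

```text
side [0.5754 0.0709 0.1445] 18.6 [347. 173.] [-0.8  2.2  0.4] 8.25
top [0.575  0.0694 0.1444] 18.6 [298.5 179.2] [-0.3  0.6 -1.5] 8.3
```

View pics/top9.png

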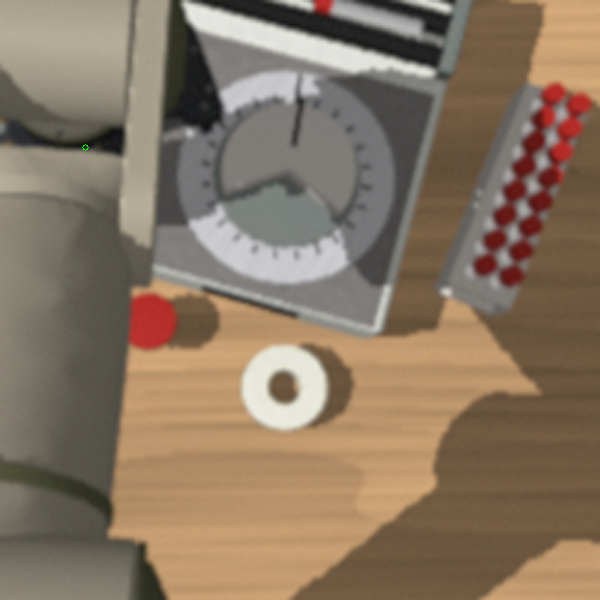

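View pics/z9s.png

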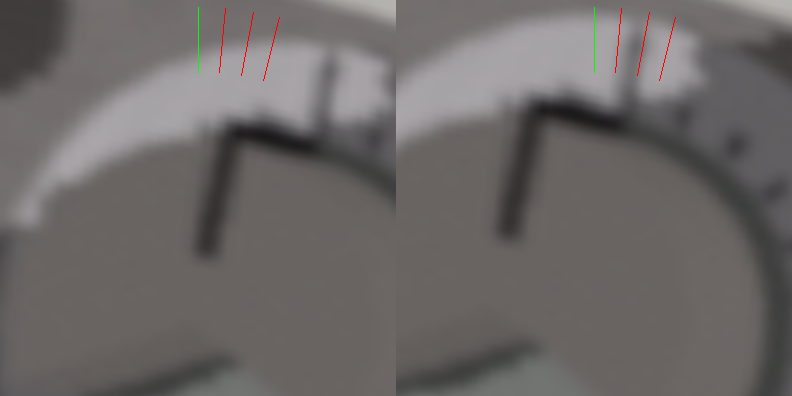

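View pics/z9t.png

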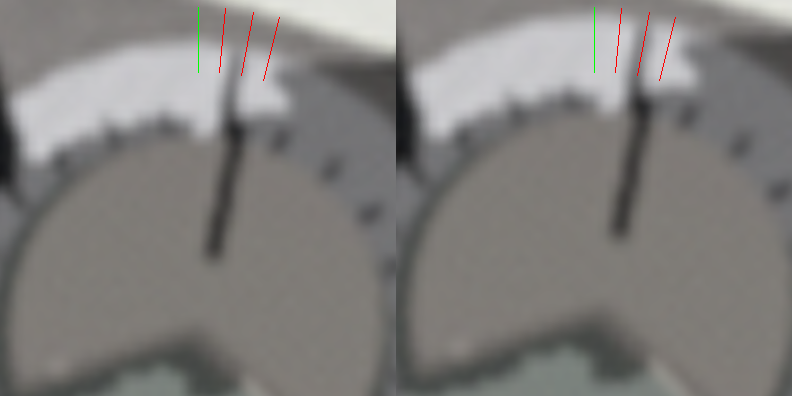

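```bash
cat > fit.py <<'E'
import sys,pickle
from h import *
from scipy.optimize import least_squares
from scipy.ndimage import map_coordinates,gaussian_filter1d
def samp(g,im,A,z,rs,ths):
    P=np.stack([A[0]+rs*np.cos(ths),A[1]+rs*np.sin(ths),np.full(rs.shape,z)],-1).reshape(-1,3)
    q=proj(im,P);return map_coordinates(g,[q[:,1],q[:,0]],order=1).reshape(rs.shape)
def dark(g,im,A,z,r0,r1,th,w=5,nr=6):
    # dark-line angle near th (deg), averaged over r
    d=np.linspace(-w,w,81);R,D=np.meshgrid(np.linspace(r0,r1,nr),np.radians(th+d))
    p=samp(g,im,A,z,R,D).mean(1)
    # subtract linear background through ends
    b=np.interp(d,[-w,w],[p[:8].mean(),p[-8:].mean()]);m=np.clip(b-p,0,None);m[m<.4*m.max()]=0
    return th+(m*d).sum()/m.sum(),m.max()
def ring(name):
    n=name.rstrip("0123456789");im=pickle.load(open(name+".pkl","rb"));g=im["frame"].astype(float).mean(2)
    return n,im,g
def center(name,A,skip=lambda a:False,lo=-9):
    n,im,g=ring(name);A=np.array(A)
    for it in range(6):
        T=[];V=[]
        for k in range(24):
            th=lo+15*k
            if skip((th+180)%360-180):continue
            a,c=dark(g,im,A,.074,62 /1000,66/1000,th)
            if c>8:T.append(a);V.append(th)
        T=np.array(T);V=np.array(V)
        # residual: tick angle seen about A vs true lo+15k; fit offset, centre shift
        t=np.radians(V);M=np.stack([np.ones_like(t),-np.sin(t)/.064,np.cos(t)/.064],1)
        y=np.radians(T-V);ok=np.ones(len(t),bool)
        for _ in range(3):
            s,*_=np.linalg.lstsq(M[ok],y[ok],rcond=None);e=np.degrees(y-M@s);ok=abs(e)<1.5
        A=A+s[1:];lo+=np.degrees(s[0])
    return A,lo,ok.sum(),len(t),e[ok].std()
if __name__=="__main__":
    for nm,A,sk in(("top0",(.567,-.0843),lambda a:0),("side0",(.565,-.0886),lambda a:a>20 and a<160 )):
        A,lo,n,N,e=center(nm,A,sk);print(nm,A,lo,n,N,e)
        _,im,g=ring(nm);print(" long",[round(dark(g,im,A,.074,r/1000,(r+7)/1000,lo)[0],2) for r in(68,75)])
        k=nm.replace("0","9");_,im,g=ring(k)
        A9,lo9,n,N,e=center(k,A,(lambda a:sk(a) or a>20 and a<110));print(k,A9,lo9,n,N,e)
        print(" long",[round(dark(g,im,A,.074,r/1000,(r+7)/1000,lo)[0],2) for r in(68,75)])
        for z in(.1,.101,.102):print(" rib z",z,[tuple(np.round(dark(g,im,A,z,r/1000,(r+8)/1000,-10,w=12),2)) for r in(22,30,38,44)])
E
python3 fit.py
```

```text
top0 [ 0.5674052  -0.08428371] -9.609071084559067 24 24 0.14420736221233152
 long [np.float64(-9.45), np.float64(-9.64)]
top9 [ 0.56732099 -0.08434914] -9.664545653656441 18 18 0.2977016865750707
 long [np.float64(-9.5), np.float64(-9.64)]
 rib z 0.1 [(np.float64(-11.34), np.float64(50.3)), (np.float64(-11.8), np.float64(51.91)), (np.float64(-11.67), np.float64(54.4)), (np.float64(-11.66), np.float64(57.84))]
 rib z 0.101 [(np.float64(-11.28), np.float64(50.63)), (np.float64(-11.67), np.float64(51.99)), (np.float64(-11.64), np.float64(54.36)), (np.float64(-11.62), np.float64(58.85))]
 rib z 0.102 [(np.float64(-11.23), np.float64(50.79)), (np.float64(-11.63), np.float64(52.4)), (np.float64(-11.61), np.float64(54.21)), (np.float64(-11.49), np.float64(59.71))]
side0 [ 0.56566318 -0.08665143] -9.586923919443349 14 14 0.1640545975347699
 long [np.float64(-9.41), np.float64(-9.62)]
side9 [ 0.56560584 -0.08674959] -9.687509775789168 14 14 0.14083904214651932
 long [np.float64(-9.41), np.float64(-9.62)]
 rib z 0.1 [(np.float64(-10.86), np.float64(32.13)), (np.float64(-11.12), np.float64(38.69)), (np.float64(-11.73), np.float64(44.63)), (np.float64(-12.05), np.float64(46.43))]
 rib z 0.101 [(np.float64(-12.39), np.float64(28.05)), (np.float64(-12.45), np.float64(34.86)), (np.float64(-13.13), np.float64(41.68)), (np.float64(-13.15), np.float64(45.03))]
 rib z 0.102 [(np.float64(-13.9), np.float64(20.85)), (np.float64(-13.96), np.float64(28.34)), (np.float64(-14.36), np.float64(36.26)), (np.float64(-14.24), np.float64(42.13))]
```

```bash
python3 - <<'E'
from cell import bot
from h import *
s=bot.get_state();print(pose(s)[:2],s["time"])
plan(s,(.5343,-.0995,.145),-51.6,10)
import pickle
from fit import dark
im=pickle.load(open("side7.pkl","rb"));g=im["frame"].astype(float).mean(2)
print([dark(g,im,(.56566,-.08665),.1,r/1000,(r+6)/1000,-9,w=10)for r in(38,44)])
E
```

```text
(array([0.5749786 , 0.06936735, 0.1443924 ]), np.float64(18.638921923329704)) 8.3
{"tx":-0.0093,"ty":0.0147,"tz":-0.0001,"yaw":0.1226}
{"tx":-0.0074,"ty":0.0157,"tz":-0.0001,"yaw":0.1226}
{"tx":-0.0054,"ty":0.0165,"tz":-0.0001,"yaw":0.1226}
{"tx":-0.0033,"ty":0.0170,"tz":-0.0001,"yaw":0.1226}
{"tx":-0.0012,"ty":0.0173,"tz":-0.0001,"yaw":0.1226}
{"tx":0.0009,"ty":0.0173,"tz":-0.0001,"yaw":0.1226}
{"tx":0.0030,"ty":0.0171,"tz":-0.0001,"yaw":0.1226}
{"tx":0.0051,"ty":0.0166,"tz":-0.0001,"yaw":0.1226}
{"tx":0.0071,"ty":0.0159,"tz":-0.0001,"yaw":0.1226}
{"tx":0.0090,"ty":0.0149,"tz":-0.0001,"yaw":0.1226}
[(np.float64(-9.389345395074672), np.float64(53.895978547877206)), (np.float64(-9.21269060326875), np.float64(66.8533023218021))]
```

The fit puts the pointer 2° clockwise of the long line, so I'll push it back a little on the opposite face of the cut-out.

>>> {"method": "arm_command", "body": {
  "series": [
    {"tx":-0.0093,"ty":0.0147,"tz":0,"yaw":0.1225},
    {"tx":-0.0074,"ty":0.0157,"tz":0,"yaw":0.1225},
    {"tx":-0.0054,"ty":0.0165,"tz":0,"yaw":0.1225},
    {"tx":-0.0033,"ty":0.017,"tz":0,"yaw":0.1225},
    {"tx":-0.0012,"ty":0.0173,"tz":0,"yaw":0.1225}
  ]
}}

```text
time: 8.93
tcp_pos: [0.5537, -0.0182, 0.1443]
orientation: [3.107, -0.461, 0.002]
wrist_force: [-0.5, 0.3, 0.1]
finger_gap: 0.0005
```

>>> {"method": "arm_command", "body": {
  "series": [
    {"tx":0.0009,"ty":0.0173,"tz":0,"yaw":0.1225},
    {"tx":0.003,"ty":0.0171,"tz":0,"yaw":0.1225},
    {"tx":0.0051,"ty":0.0166,"tz":0,"yaw":0.1225},
    {"tx":0.0071,"ty":0.0159,"tz":0,"yaw":0.1225},
    {"tx":0.009,"ty":0.0149,"tz":0,"yaw":0.1225}
  ]
}}

```text
time: 9.55
tcp_pos: [0.5331, -0.1026, 0.1443]
orientation: [2.824, -1.376, 0.002]
wrist_force: [-0.3, 0.8, 0.0]
finger_gap: 0.0006
```

```bash
python3 look.py 10 side; python3 - <<'E'
from cell import bot
from h import *
s=bot.get_state();print(pose(s)[:2],s["time"])
plan(s,(.5343,-.0995,.083),-51.6,5)
E
```

```text
side [ 0.5329 -0.1042  0.1442] -52.3 [337.7 224.2] [-0.2 -1.9  0.2] 9.6
(array([ 0.53292242, -0.1041742 ,  0.14423901]), np.float64(-52.30127075971732)) 9.6
{"tx":-0.0006,"ty":-0.0008,"tz":0.0122,"yaw":-0.0024}
{"tx":-0.0006,"ty":-0.0008,"tz":0.0122,"yaw":-0.0024}
{"tx":-0.0006,"ty":-0.0008,"tz":0.0122,"yaw":-0.0024}
{"tx":-0.0006,"ty":-0.0008,"tz":0.0122,"yaw":-0.0024}
{"tx":-0.0006,"ty":-0.0008,"tz":0.0122,"yaw":-0.0024}
```

View pics/side10.png

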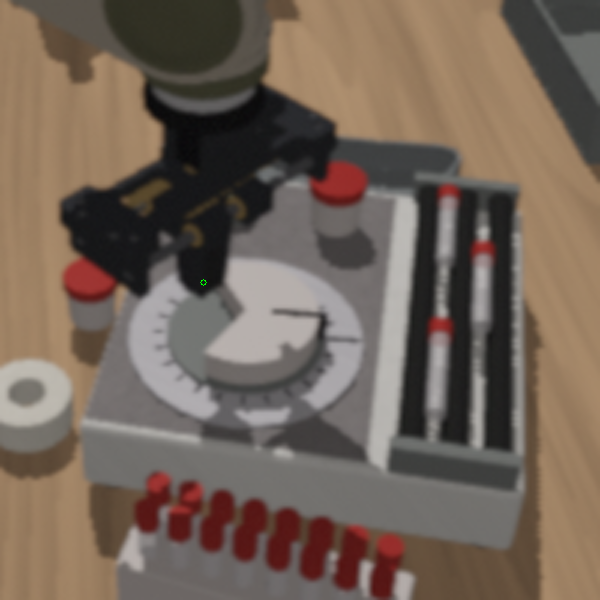

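>>> {"method": "arm_command", "body": {
  "series": [
    {"tx":0,"ty":0,"tz":0.02,"yaw":0},
    {"tx":0,"ty":0,"tz":0.01,"yaw":0},
    {"tx":0,"ty":0,"tz":0,"yaw":0}
  ]
}}

```text
time: 9.98
tcp_pos: [0.5334, -0.1011, 0.1135]
orientation: [2.828, -1.369, -0.001]
wrist_force: [-0.2, -0.1, -0.1]
finger_gap: 0.0001
```

```bash
python3 - <<'E'
from cell import bot
from h import *
s=bot.get_state();print(pose(s)[:2],s["time"])
plan(s,(.5343,-.0995,.083),-51.6,3)
E
```

```text
(array([ 0.53339637, -0.10105931,  0.11348896]), np.float64(-51.6507994572166)) 9.975
{"tx":-0.0002,"ty":-0.0006,"tz":0.0102,"yaw":-0.0003}
{"tx":-0.0002,"ty":-0.0006,"tz":0.0102,"yaw":-0.0003}
{"tx":-0.0002,"ty":-0.0006,"tz":0.0102,"yaw":-0.0003}
```

>>> {"method": "arm_command", "body": {
  "series": [
    {"tx":-0.0006,"ty":-0.0015,"tz":0.012,"yaw":0},
    {"tx":0,"ty":0,"tz":0.012,"yaw":0},
    {"tx":0,"ty":0,"tz":0.006,"yaw":0},
    {"tx":0.0018,"ty":0.0004,"tz":0,"yaw":-0.0524},
    {"tx":0.0018,"ty":0.0004,"tz":0,"yaw":-0.0524}
  ]
}}

```text
time: 10.6
tcp_pos: [0.5357, -0.1026, 0.0832]
orientation: [-2.896, 1.217, 0.003]
wrist_force: [-1.7, 2.6, 0.7]
finger_gap: 0.0006
```

>>> {"method": "arm_command", "body": {
  "series": [
    {"tx":0.0012,"ty":0.0003,"tz":0,"yaw":-0.035},
    {"tx":0.0012,"ty":0.0003,"tz":0,"yaw":-0.035},
    {"tx":0.0006,"ty":0.0001,"tz":0,"yaw":-0.0175},
    {"tx":0.0006,"ty":0.0001,"tz":0,"yaw":-0.0175},
    {"tx":0,"ty":0,"tz":0,"yaw":0}
  ]
}}

```text
time: 11.22
tcp_pos: [0.5381, -0.106, 0.0836]
orientation: [2.955, -1.066, -0.001]
wrist_force: [-2.9, 3.2, -3.9]
finger_gap: 0.0005
```

```bash
python3 look.py 11 side; python3 - <<'E'
import pickle
from h import *
from fit import dark
im=pickle.load(open("side11.pkl","rb"));g=im["frame"].astype(float).mean(2)
print([dark(g,im,(.56566,-.08665),.1,r/1000,(r+6)/1000,-9,w=10)for r in(22,30,38,44)])
E
```

```text
side [ 0.5381 -0.106   0.0836] -39.7 [340.  245.4] [-3.1  3.  -3.5] 11.275
[(np.float64(-7.157809535111094), np.float64(26.252567579983214)), (np.float64(-7.146538725775703), np.float64(49.540918093828594)), (np.float64(-6.293955393303491), np.float64(48.374880553826785)), (np.float64(-4.8441935000873055), np.float64(38.87029091854936))]
```

View pics/side11.png

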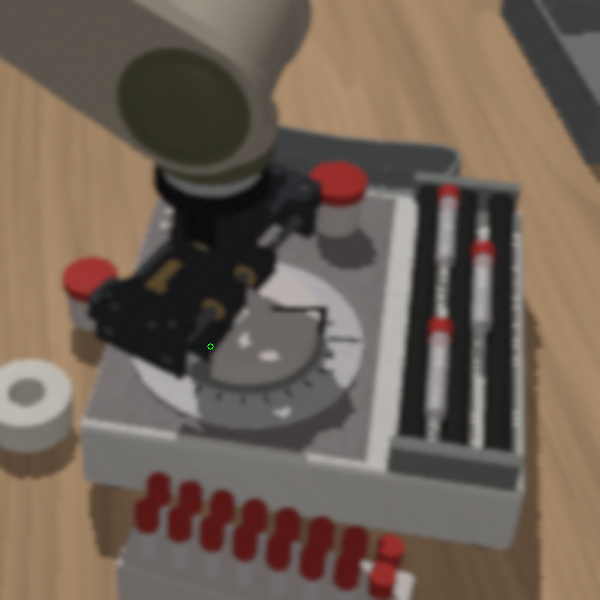

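>>> {"method": "arm_command", "body": {
  "series": [
    {"tx":-0.004,"ty":0,"tz":0,"yaw":0},
    {"tx":0,"ty":0,"tz":-0.015,"yaw":0},
    {"tx":0,"ty":0,"tz":-0.025,"yaw":0},
    {"tx":0,"ty":0,"tz":0,"yaw":0}
  ]
}}

```text
time: 11.78
tcp_pos: [0.5365, -0.1041, 0.1264]
orientation: [2.955, -1.066, 0.01]
wrist_force: [0.2, -0.4, 0.6]
finger_gap: 0.0007
```

```bash
python3 look.py 12 side; python3 - <<'E'
import pickle
from cell import bot
from h import *
from fit import dark
im=pickle.load(open("side12.pkl","rb"));g=im["frame"].astype(float).mean(2)
print([dark(g,im,(.56566,-.08665),.1,r/1000,(r+6)/1000,-6,w=10)for r in(22,30,38,44)])
plan(bot.get_state(),(.5379,-.0665,.123),40.6,8)
E
```

```text
side [ 0.5358 -0.1038  0.125 ] -39.7 [339.  230.8] [-1.1 -0.6 -0.2] 11.825
[(np.float64(-5.213746558841096), np.float64(38.19838987583411)), (np.float64(-4.942637270366818), np.float64(49.55266466250943)), (np.float64(-5.143584585934648), np.float64(64.24059021422381)), (np.float64(-4.970401604651097), np.float64(66.06134319977294))]
{"tx":-0.0028,"ty":-0.0038,"tz":0.0002,"yaw":-0.1751}
{"tx":-0.0021,"ty":-0.0042,"tz":0.0002,"yaw":-0.1751}
{"tx":-0.0013,"ty":-0.0045,"tz":0.0002,"yaw":-0.1751}
{"tx":-0.0005,"ty":-0.0046,"tz":0.0002,"yaw":-0.1751}
{"tx":0.0003,"ty":-0.0047,"tz":0.0002,"yaw":-0.1751}
{"tx":0.0011,"ty":-0.0045,"tz":0.0002,"yaw":-0.1751}
{"tx":0.0019,"ty":-0.0043,"tz":0.0002,"yaw":-0.1751}
{"tx":0.0026,"ty":-0.0039,"tz":0.0002,"yaw":-0.1751}
```

View pics/side12.png

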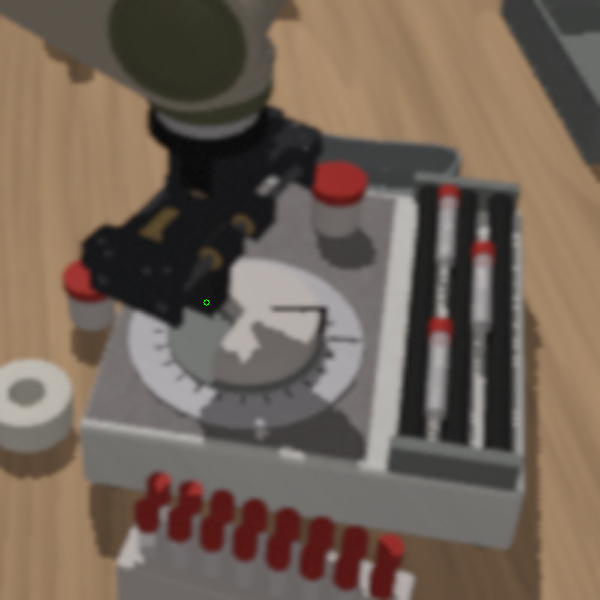

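>>> {"method": "arm_command", "body": {
  "series": [
    {"tx":-0.0028,"ty":-0.0038,"tz":0,"yaw":-0.175},
    {"tx":-0.0021,"ty":-0.0042,"tz":0,"yaw":-0.175},
    {"tx":-0.0013,"ty":-0.0045,"tz":0,"yaw":-0.175},
    {"tx":-0.0005,"ty":-0.0046,"tz":0,"yaw":-0.175},
    {"tx":0.0003,"ty":-0.0047,"tz":0,"yaw":-0.175}
  ]
}}

```text
time: 12.45
tcp_pos: [0.5363, -0.0799, 0.1232]
orientation: [-3.127, -0.295, 0.001]
wrist_force: [1.1, 0.6, -0.1]
finger_gap: 0.0004
```

>>> {"method": "arm_command", "body": {
  "series": [
    {"tx":0.0011,"ty":-0.0045,"tz":0,"yaw":-0.175},
    {"tx":0.0019,"ty":-0.0043,"tz":0,"yaw":-0.175},
    {"tx":0.0026,"ty":-0.0039,"tz":0,"yaw":-0.175},
    {"tx":0,"ty":0,"tz":0,"yaw":0},
    {"tx":0,"ty":0,"tz":0,"yaw":0}
  ]
}}

```text
time: 13.08
tcp_pos: [0.5372, -0.0662, 0.1235]
orientation: [-2.949, -1.083, 0.0]
wrist_force: [-0.1, 0.0, -0.1]
finger_gap: 0.0002
```

```bash
python3 - <<'E'
from cell import bot
from h import *
s=bot.get_state();print(pose(s)[:2],s["time"])
plan(s,(.5379,-.0665,.0835),40.6,4)
E
```

```text
(array([ 0.5372346 , -0.06619752,  0.12347967]), np.float64(40.34250166779635)) 13.075
{"tx":0.0001,"ty":0.0002,"tz":0.0100,"yaw":-0.0011}
{"tx":0.0001,"ty":0.0002,"tz":0.0100,"yaw":-0.0011}
{"tx":0.0001,"ty":0.0002,"tz":0.0100,"yaw":-0.0011}
{"tx":0.0001,"ty":0.0002,"tz":0.0100,"yaw":-0.0011}
```

>>> {"method": "arm_command", "body": {
  "series": [
    {"tx":0.0004,"ty":0.0006,"tz":0.015,"yaw":-0.004},
    {"tx":0,"ty":0,"tz":0.015,"yaw":0},
    {"tx":0,"ty":0,"tz":0.01,"yaw":0},
    {"tx":0,"ty":0,"tz":0,"yaw":0},
    {"tx":0.0036,"ty":-0.0007,"tz":0,"yaw":0.105}
  ]
}}

```text
time: 13.7
tcp_pos: [0.5404, -0.0635, 0.0839]
orientation: [2.999, 0.934, 0.0]
wrist_force: [0.1, -0.0, -0.1]
finger_gap: 0.0002
```

>>> {"method": "arm_command", "body": {
  "series": [
    {"tx":0.0036,"ty":-0.0007,"tz":0,"yaw":0.105},
    {"tx":0.0018,"ty":-0.0004,"tz":0,"yaw":0.052},
    {"tx":0.0015,"ty":-0.0003,"tz":0,"yaw":0.044},
    {"tx":0.0012,"ty":-0.0003,"tz":0,"yaw":0.036},
    {"tx":0,"ty":0,"tz":0,"yaw":0}
  ]
}}

```text
time: 14.32
tcp_pos: [0.5461, -0.0579, 0.0841]
orientation: [3.088, 0.578, -0.001]
wrist_force: [-4.6, -1.2, 2.5]
finger_gap: 0.0009
```

```bash
python3 look.py 13 side; python3 - <<'E'
import pickle
from h import *
from fit import dark
im=pickle.load(open("side13.pkl","rb"));g=im["frame"].astype(float).mean(2)
print([dark(g,im,(.56566,-.08665),.1,r/1000,(r+6)/1000,-9,w=10)for r in(38,44)])
E
```

```text
side [ 0.5461 -0.0579  0.0841] 21.2 [341.  229.6] [-3.8  0.   4.1] 14.375
[(np.float64(-9.354317727534937), np.float64(55.762430412812535)), (np.float64(-9.209450557557917), np.float64(67.50371240719677))]
```

>>> {"method": "arm_command", "body": {
  "series": [
    {"tx":-0.003,"ty":0,"tz":0,"yaw":0},
    {"tx":-0.006,"ty":0,"tz":0,"yaw":0},
    {"tx":0,"ty":0,"tz":-0.02,"yaw":0},
    {"tx":0,"ty":0,"tz":-0.04,"yaw":0},
    {"tx":0,"ty":0,"tz":0,"yaw":0}
  ]
}}

```text
time: 15.0
tcp_pos: [0.5391, -0.0615, 0.1462]
orientation: [3.085, 0.577, 0.008]
wrist_force: [-0.5, -1.5, -1.1]
finger_gap: 0.0004
```

```bash
python3 - <<'E'
from cell import bot
from h import *
s=bot.get_state();print(pose(s)[:2],s["time"])
plan(s,(.5765,.0653,.14),18.5,6)
E
```

```text
(array([ 0.53905933, -0.06153715,  0.14623104]), np.float64(21.186102443073043)) 15.0
{"tx":0.0135,"ty":-0.0175,"tz":0.0010,"yaw":0.0078}
{"tx":0.0133,"ty":-0.0176,"tz":0.0010,"yaw":0.0078}
{"tx":0.0132,"ty":-0.0177,"tz":0.0010,"yaw":0.0078}
{"tx":0.0130,"ty":-0.0178,"tz":0.0010,"yaw":0.0078}
{"tx":0.0129,"ty":-0.0179,"tz":0.0010,"yaw":0.0078}
{"tx":0.0128,"ty":-0.0180,"tz":0.0010,"yaw":0.0078}
```

>>> {"method": "arm_command", "body": {
  "series": [
    {"tx":0.0162,"ty":-0.021,"tz":0,"yaw":0},
    {"tx":0.0162,"ty":-0.021,"tz":0,"yaw":0},
    {"tx":0.0162,"ty":-0.021,"tz":0,"yaw":0},
    {"tx":0.0162,"ty":-0.021,"tz":0,"yaw":0},
    {"tx":0.0162,"ty":-0.021,"tz":0,"yaw":0}
  ]
}}

```text
time: 15.62
tcp_pos: [0.5754, 0.0668, 0.1426]
orientation: [-3.088, -0.577, 0.002]
wrist_force: [-0.2, -0.6, 0.8]
finger_gap: 0.0005
```

>>> {"method": "arm_command", "body": {
  "series": [
    {"tx":0,"ty":0,"tz":0,"yaw":0},
    {"tx":0,"ty":0,"tz":0,"yaw":0}
  ]
}}

```text
time: 15.88
tcp_pos: [0.5752, 0.0655, 0.1431]
orientation: [-3.088, -0.577, 0.002]
wrist_force: [1.4, 0.4, -0.7]
finger_gap: 0.0007
```

```bash
python3 look.py 14 side top; python3 - <<'E'
import pickle
from cell import bot
from h import *
from fit import dark
for n,A in(("side",(.56566,-.08665)),("top",(.56740,-.08428))):
    im=pickle.load(open(n+"14.pkl","rb"));g=im["frame"].astype(float).mean(2)
    print(n,"rib",[dark(g,im,A,.1,r/1000,(r+6)/1000,-9,w=10)for r in(22,30,38,44)],"long",[dark(g,im,A,.074,r/1000,(r+7)/1000,-9.6)[0] for r in(68,75)])
plan(bot.get_state(),(.5765,.0653,.093),21,5)
E
```

```text
side [0.5753 0.0653 0.1433] 21.1 [347.3 174.8] [ 0.6 -0.4  0.2] 15.925
top [0.5754 0.0652 0.1435] 21.1 [300.4 179.1] [ 1.3 -0.8 -0.3] 15.975
side rib [(np.float64(-9.573000772894519), np.float64(28.22444615220953)), (np.float64(-9.580086640971954), np.float64(36.55120895451718)), (np.float64(-9.257616394182175), np.float64(38.24296156349109)), (np.float64(-9.400096396308586), np.float64(45.70828885251303))] long [np.float64(-9.375612660288926), np.float64(-9.620503076557132)]
top rib [(np.float64(-9.802107475439907), np.float64(40.809370139981496)), (np.float64(-9.41853431599642), np.float64(56.40828154990174)), (np.float64(-9.99399211223981), np.float64(53.430594732767005)), (np.float64(-9.783415511628476), np.float64(58.90626088349363))] long [np.float64(-9.485563337258634), np.float64(-9.672337719005089)]
{"tx":0.0002,"ty":0.0001,"tz":0.0101,"yaw":0.0004}
{"tx":0.0002,"ty":0.0001,"tz":0.0101,"yaw":0.0004}
{"tx":0.0002,"ty":0.0001,"tz":0.0101,"yaw":0.0004}
{"tx":0.0002,"ty":0.0001,"tz":0.0101,"yaw":0.0004}
{"tx":0.0002,"ty":0.0001,"tz":0.0101,"yaw":0.0004}
```

View pics/side14.png

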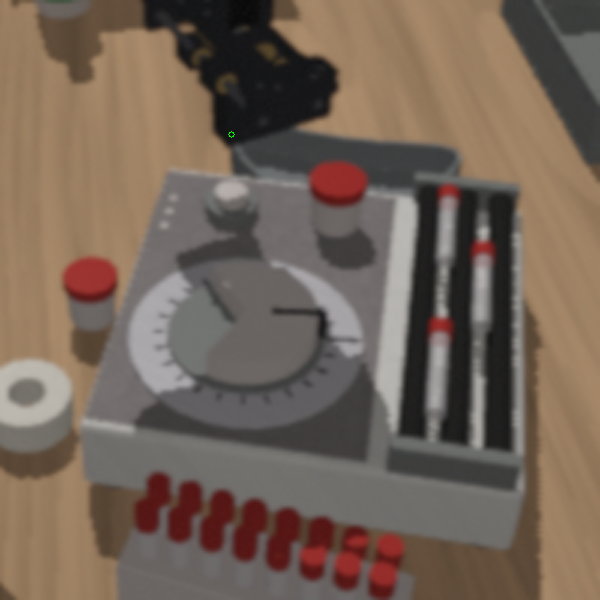

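View pics/top14.png

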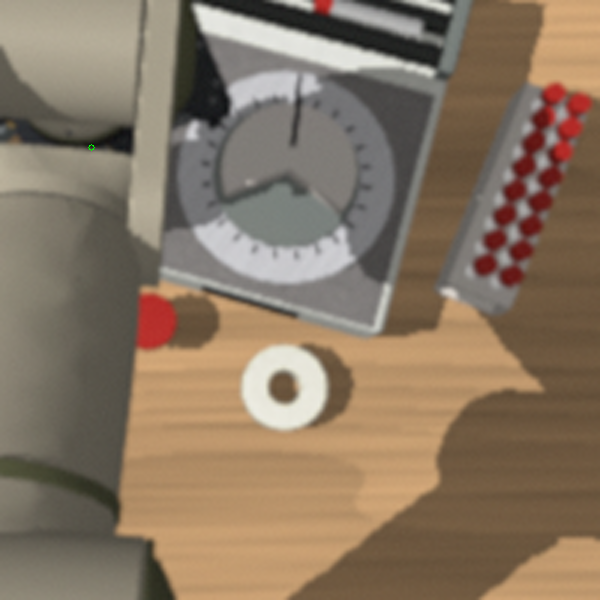

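Both cameras now put the pointer on the long line: rib at −9.4° to −9.8°, line at −9.5°. Next is the button press.

>>> {"method": "arm_command", "body": {
  "series": [
    {"tx":0.001,"ty":0,"tz":0.025,"yaw":0},
    {"tx":0,"ty":0,"tz":0.02,"yaw":0},
    {"tx":0,"ty":0,"tz":0.006,"yaw":0},
    {"tx":0,"ty":0,"tz":0,"yaw":0}
  ]
}}

```text
time: 16.48
tcp_pos: [0.5766, 0.066, 0.093]
orientation: [3.088, 0.576, -0.0]
wrist_force: [-0.4, -1.0, -0.2]
finger_gap: 0.0004
```

>>> {"method": "arm_command", "body": {
  "series": [
    {"tx":0,"ty":0,"tz":0.003,"yaw":0},
    {"tx":0,"ty":0,"tz":0.003,"yaw":0},
    {"tx":0,"ty":0,"tz":0.002,"yaw":0},
    {"tx":0,"ty":0,"tz":0,"yaw":0}
  ]
}}

```text
time: 16.98
tcp_pos: [0.5771, 0.0662, 0.0863]
orientation: [3.087, 0.577, 0.004]
wrist_force: [-3.5, -2.0, 11.8]
finger_gap: 0.0002
```

```bash
python3 - <<'E'
from cell import bot
from h import *
im=bot.get_image("side");s=bot.get_state();print(pose(s)[:2],s["wrist_force"],s["moment"],s["time"])
f=im["frame"][:,:,::-1];cv2.imwrite("pics/press.png",cv2.resize(f[150:220,310:400],None,fx=8,fy=8,interpolation=cv2.INTER_CUBIC))
E
```

```text
(array([0.57711054, 0.06615813, 0.08628444]), np.float64(21.18128110473007)) [-2.79470617 -1.8105266  12.94806779] [-0.36360985  0.45737705 -0.04149452] 17.025
```

View pics/press.png

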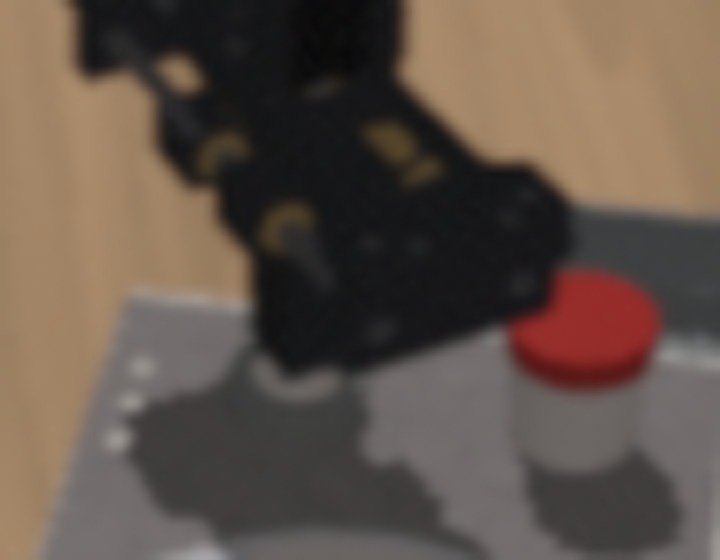

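>>> {"method": "arm_command", "body": {
  "series": [
    {"tx":0,"ty":0,"tz":-0.0015,"yaw":0},
    {"tx":0,"ty":0,"tz":0,"yaw":0}
  ]
}}

```text
time: 17.27
tcp_pos: [0.577, 0.0662, 0.0868]
orientation: [3.087, 0.577, 0.002]
wrist_force: [1.0, -2.9, 4.4]
finger_gap: 0.0007
```

>>> {"method": "arm_command", "body": {
  "series": [
    {"tx":0,"ty":0,"tz":-0.0015,"yaw":0},
    {"tx":0,"ty":0,"tz":0,"yaw":0}
  ]
}}

```text
time: 17.52
tcp_pos: [0.5769, 0.0663, 0.088]
orientation: [3.088, 0.577, 0.002]
wrist_force: [2.3, -2.2, 4.1]
finger_gap: 0.0003
```

>>> {"method": "arm_command", "body": {
  "series": [
    {"tx":0,"ty":0,"tz":-0.002,"yaw":0},
    {"tx":0,"ty":0,"tz":0,"yaw":0}
  ]
}}

```text
time: 17.77
tcp_pos: [0.5765, 0.0666, 0.0898]
orientation: [-3.088, -0.577, -0.0]
wrist_force: [2.3, -1.6, 2.9]
finger_gap: 0.0004
```

>>> {"method": "arm_command", "body": {
  "series": [
    {"tx":0,"ty":0,"tz":-0.002,"yaw":0},
    {"tx":0,"ty":0,"tz":0,"yaw":0}
  ]
}}

```text
time: 18.02
tcp_pos: [0.5764, 0.0666, 0.0917]
orientation: [-3.088, -0.577, 0.001]
wrist_force: [1.2, -0.3, 1.9]
finger_gap: 0.0008
```

```bash
python3 - <<'E'
from cell import bot
from h import *
im=bot.get_image("side");s=bot.get_state();print(pose(s)[:2],s["wrist_force"],s["moment"],s["time"])
f=im["frame"][:,:,::-1];cv2.imwrite("pics/press2.png",cv2.resize(f[150:220,310:400],None,fx=8,fy=8,interpolation=cv2.INTER_CUBIC))
E
```

```text
(array([0.57631444, 0.06667002, 0.09160411]), np.float64(21.179351375578666)) [1.67597481 0.03742644 1.97488204] [-0.06564515 -0.29287851  0.00865517] 18.075
```

View pics/press2.png

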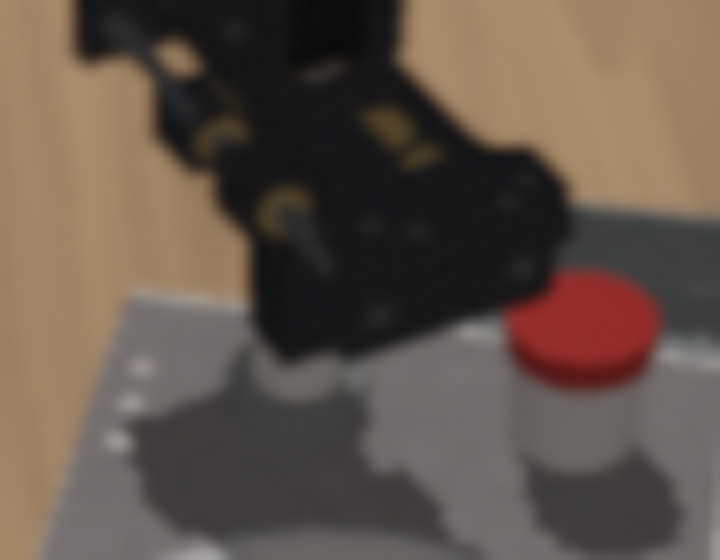

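The force rose like a spring, about 0.5 N/mm from z≈0.093, and hit a hard stop at 0.0866. So the button went fully down, and I'll release it now.

>>> {"method": "arm_command", "body": {
  "series": [
    {"tx":0,"ty":0,"tz":-0.004,"yaw":0},
    {"tx":0,"ty":0,"tz":-0.02,"yaw":0},
    {"tx":0,"ty":0,"tz":-0.04,"yaw":0},
    {"tx":0,"ty":0,"tz":-0.04,"yaw":0},
    {"tx":0,"ty":0,"tz":0,"yaw":0}
  ]
}}

```text
time: 18.7
tcp_pos: [0.5772, 0.0665, 0.1985]
orientation: [3.087, 0.577, 0.007]
wrist_force: [0.3, 0.2, -0.6]
finger_gap: -0.0
```

```bash
python3 look.py 15 side top; python3 - <<'E'
import pickle
from cell import bot
from h import *
from fit import dark,center
for n,A in(("side",(.56566,-.08665)),("top",(.56740,-.08428))):
    im=pickle.load(open(n+"15.pkl","rb"));g=im["frame"].astype(float).mean(2)
    print(n,"rib",[round(dark(g,im,A,.1,r/1000,(r+6)/1000,-9,w=10)[0],2)for r in(22,30,38,44)],"long",[round(dark(g,im,A,.074,r/1000,(r+7)/1000,-9.6)[0],2) for r in(68,75)])
    print(center(n+"15",A,lambda a:a>20 and a<160))
s=bot.get_state();print(s["wrist_force"],s["time"])
E
```

```text
side [0.5764 0.0666 0.1964] 21.2 [348.2 155.8] [-0.3 -0.5 -1. ] 18.75
top [0.576  0.0666 0.1951] 21.2 [298.6 173.3] [-0.4  0.2 -1. ] 18.8
side rib [np.float64(-9.49), np.float64(-9.57), np.float64(-9.25), np.float64(-9.42)] long [np.float64(-9.42), np.float64(-9.63)]
(array([ 0.56542517, -0.08668906]), np.float64(-9.559518744706327), np.int64(14), 14, np.float64(0.1473906800474248))
top rib [np.float64(-9.82), np.float64(-9.4), np.float64(-9.99), np.float64(-9.85)] long [np.float64(-9.54), np.float64(-9.67)]
(array([ 0.56737351, -0.08434063]), np.float64(-9.72319708797095), np.int64(14), 14, np.float64(0.2679100644532586))
[-0.3880451   0.23049039 -0.98286379] 18.8
```

View pics/side15.png

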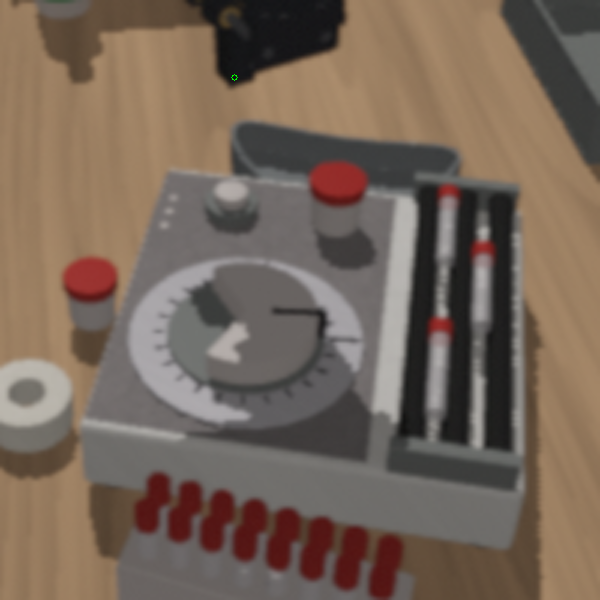

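```bash
python3 -c "
from cell import bot
print(bot.close_job())"
```

```text
the job is handed in; nothing more can be done
None
```

The dial's pointer is on the long line, the start button was pressed and sprang back, and I handed the job in at about 19 s. No verdict was reported.

- **Dial:** I pushed it clockwise in its cut-out, but the first push went about 2° past the line. My push back on the opposite face then left it about 4.5° short. A final clockwise push brought it on. In the last pictures the pointer reads −9.4° (side camera) and −9.8° (top camera), with the line at about −9.5° and −9.6°.
- **Start button:** The force rose like a spring to about 4.4 N, then met a hard stop and reached about 13 N; fully down takes 5 N. I then lifted clear, and the last side picture shows the button up again.
- **One disagreement:** The button met the fingers about 5 mm higher than the stated geometry would put it. My guess is that the fingertips reach further when the gripper is shut. I judged full travel from the force, not from the height reading.
- **Surroundings:** The mixer's dial centre stayed within about 0.3 mm of where it started. The pots, label roll, rack and dish looked unmoved in the last side picture. The robot ended about 10 cm above the button, touching nothing.

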